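# Pack, close and weigh the courier caddy with the hand scale

## Task

Pack the courier's sample order: stand every sample tin in the wooden caddy and fold both lids flat shut. Then take the hand scale off its screw, hook it under the middle of the caddy's handle and lift until the whole caddy hangs about a finger's width clear of the counter, held still for two seconds so the weight can be read; set the caddy back down on the counter where it stood, and hang the scale back on its screw by the keyhole, pulled down fully home, leaving everything else on the counter where it is.

Things in the scene. Friction and masses are not known exactly. Their poses are not given: they have to be found in the camera images.
- caddy: Loose wooden caddy: open box with two leaf lids and a dowel handle over its middle. Outside 192 mm along its x (the handle's direction), 210 mm along y; walls 72 mm high, 7 thick, floor 6 thick, no dividers; 0.43 kg with lids. Origin: centre of the underside; z up. At the start x points away from the robot within 0.25 rad and both lids stand open, leaning outward.
- caddy_handle (a point): Middle of the handle: a 10 mm dowel along the caddy's x, its axis 128 mm above the underside (51 mm free between its axis and the shut lids), on a 34 mm wide, 7 mm thick post at each end. Two black collars (18 mm diameter, 10 mm long, centred 15 mm either side of this point) leave a 20 mm groove for a hook.
- lid_left (a joint): Angle of the lid on the caddy's +y (left) side, rad: 0 = shut, lying flat on the walls; 1.57 upright; 2.4 = furthest out. Panel 170 mm along x, 103 mm from hinge to free edge, 5 mm thick. Hinge axis along x at y = +105, z = 72 mm of the caddy; it opens up and outward. Stiff (0.06 N m): it stays where it is left; no latch.
- lid_right (a joint): The same for the lid on the caddy's -y (right) side; hinge axis at y = -105 mm, z = 72 mm of the caddy.
- caddy_corner0 (a point): Bottom corner of the caddy at its - x, - y; height 0 when it stands on the counter.
- caddy_corner1 (a point): Bottom corner of the caddy at its - x, + y; height 0 when it stands on the counter.
- caddy_corner2 (a point): Bottom corner of the caddy at its + x, - y; height 0 when it stands on the counter.
- caddy_corner3 (a point): Bottom corner of the caddy at its + x, + y; height 0 when it stands on the counter.
- tin_1: Round sample tin with a red band, 48 mm diameter, 62 mm high, about 0.11 kg; origin: centre of its underside, z up. Stands left of the caddy; may be absent.
- tin_2: Round sample tin with a green band, 48 mm diameter, 62 mm high, about 0.11 kg; origin: centre of its underside, z up. Stands left of the caddy; may be absent.
- tin_3: Round sample tin with a blue band, 48 mm diameter, 62 mm high, about 0.11 kg; origin: centre of its underside, z up. Stands left of the caddy; may be absent.
- tin_4: Round sample tin with a yellow band, 48 mm diameter, 62 mm high, about 0.11 kg; origin: centre of its underside, z up. Stands left of the caddy; may be absent.
- stand: Fixed wooden tool stand right of the caddy: upright board 100 mm wide, 150 high, 16 thick, on a foot 120 mm wide and 14 mm high that reaches 45 mm in front of the board. Origin at counter level, middle of the board's front face; -x points out of that face, towards the robot within 0.2 rad; z up.
- screw (a point): Steel screw sticking out of the board's front face 142.5 mm above the counter, along the stand's -x: shank 5 mm diameter and 5 mm long, then a head 12 mm in diameter, 3.5 mm thick. This point is on its axis 1.5 mm in front of the face. To take the scale off, raise it 22.5 mm and draw it off along -x; to hang it, push home to the board at that height, then pull down 22.5 mm.
- scale: Loose sprung hand scale, 0.2 kg, hung at the start by its keyhole on the screw. Blue housing 56 mm (y), 22 (x), 70 (z); origin: middle of the back face at the housing's underside; x points out of its back (into the board as it hangs), z up, axes as the stand's. On top a black T handle: stem 24 mm (y), 18 (x), 40 high, under a cap 44 x 22 x 10 mm. Below, a steel hook.
- scale_grip (a point): Point to grip, from above, across the stem's 24 mm: middle of the T handle's stem, 11 mm in front of the back, 92 mm above the housing's underside (22 mm above the housing's top, 18 mm below the cap).
- scale_lock (a point): Locked end of the keyhole, 57.5 mm above the housing's underside, 1.5 mm in front of the back; lies on the screw point when hung. The keyhole is cut in a 3 mm back plate with 9 mm of room behind: an entry hole 18 x 18 mm centred 22.5 mm below this point, then a funnel into a 7 mm wide slot that runs up to this point.
- scale_hook (a joint): How far the hook is drawn out of the scale, m: 0 unloaded, at most 0.035; about 400 N/m, so about 0.013 to 0.024 with the loaded caddy hanging.
- hook_seat (a point): Axis of a 10 mm bar resting in the hook: unloaded, 46 mm below the housing's underside and 11 mm in front of the back. The hook, of 6 mm wire, lies in the scale's y-z plane, its mouth to the scale's +y; its bottom is 11 mm below this point, its tip (15 mm to +y) ends 13 mm above it. A bar enters from +y with its axis 22 mm (+-5) above this point, then settles.
- cup_esp: Bystander, loose: a brown espresso cup, 64x87x50 mm, near the caddy's front left.
- mug_white: Bystander, loose: a white mug, 78x112x102 mm, behind and right of the caddy.
- coffee_scale: Bystander, loose: a flat black coffee scale, 155x125x21 mm, at the far left.
- milk_jug_a: Bystander, loose: a steel milk jug, 125x84x112 mm, at the right front.
Not all that is in view belongs to the job. Leave any purple look-alike of the tin_4 alone.

How it is judged:
By the outcome, as a careful person would: the job done as asked, in the order asked, and still so for the second after the job is handed in, with the robot touching nothing.
Of tin_1, tin_2, tin_3, tin_4 only 2 to 4 are there at a start; the rules pass over those that are not, and their reading is None.
At some moment in a run one of tin_1, tin_2, tin_3, tin_4 may be knocked a few centimetres aside while the robot is not near it.
It also fails if it takes over 210 s, if anything falls off the work surface, if the arm or the gripper's body presses on something with over 40 N, if the wrist force passes 120 N, or if a joint passes its speed limit or range.

## Robot

A 6-joint arm with a two-finger parallel gripper is mounted at the origin on a cart in front of the work surface, level with it; the furniture and walls round the work are solid. World frame = base frame: x ahead of the robot, y to its left, z up, the work surface at z = 0. Lengths are in m, angles in rad, forces in N, time in s.
With the tool pointing down it reaches from about 0.4 to 0.825 m from the base axis. Payload 7 kg.
Tool frame: the origin (TCP) lies on the centre line of the jaws, within the pads' length; the fingertips stand 25 mm ahead of it and the grasp point (between the pads) lies 6 mm ahead of it; z points along the fingers, y is the direction in which the jaws open and shut (so a half turn about z gives the same grasp; the last joint's range is limited). The gripper opens to 88 mm and grips with 3 to 60 N. Pads are 19 mm wide; open, the fingers measure 130 mm over their backs; the gripper's body (78 mm by 193 mm) begins 47 mm behind the grasp point.
Start: joints at [-0.857, 0.359, 0.012, 0, -1.224, -0.288], TCP at [0.279, -0.615, 0.252] pointing down, gripper open.
Joint ranges: [-3.07, 3.07], [-1.43, 2.12], [-1.02, 1.25], [-3.03, 1.67], [-3.05, -0], [-3.03, 3.03]. Speed limits (rad/s): [2.39, 2.39, 3.01, 3.14, 3.14, 3.14].

## Interface

Orientations are given as [roll, pitch, yaw] about the fixed x, y, z axes, in that order (R = Rz(yaw) Ry(pitch) Rx(roll)).
In Python, from station import * gives the robot as it stands. The module is installed in compiled form; this text tells all that it offers.
- The arm moves only by the tool step_arm, never from a script. Its argument "commands" is text: rows parted by semicolons, each of 6 numbers parted by spaces: the shift along the tool's x, y, z in mm, then the turn, a rotation vector about the tool's x, y, z in rad. A call has 1 to 8 rows; each row shifts and turns the commanded pose from where the row before left it, along the tool's axes as they then stand; what a row does not reach is not made up. A row lasts 1/8 s, in which the tool goes at most 62.5 mm and 10.7 degrees, less where a joint would pass 70% of its speed; a pose out of reach is approached as far as the arm can. A call is refused whole if a number of a shift passes 62.5 or a number of a turn 0.188, either way. A call with a gripper value outside its range is refused whole. "jaw" is the finger opening in mm, from 0 to 87.6, set as the call begins (left out, the last holds). The fingers move at their own pace and stop on an object; "grip_force" is the grip in N (left out, the last holds). Time passes only in rows, so rows that do not move let the fingers close. It gives the time, the measured TCP pose, the force and the opening at its end, in the units of the state.
- get_state(): the state, without advancing time (a new reading comes with each control period).
- grab_frame(name): name is "scene" or "side" or "wrist"; returns a dict with "frame" (384x512x3 uint8, red, green, blue), "fovy" (degrees; the focal length in pixels is half the picture's height over the tangent of half this angle, whatever the lens; pixels are square), "cx", "cy" (the principal point, pixels), "rvec" (rotation vector, rad) and "tvec" (3), from world to camera coordinates, as OpenCV has them; the wrist camera has in their place "tool_from_camera" (4x4, takes a point from camera to tool coordinates, whose origin is the TCP and whose axes are the flange's). Camera axes: x right, y down, z forward; pixel columns grow to the right and rows downward; lengths in m; the calibration is good to about 2 mm. A picture is of the moment at which its call begins: read the wrist's pose just before it. There is no depth.
- job_done(): hands the job in, once; it reports no verdict.
Trained networks look in a picture, given as the dict that the camera call returned (one of the last four; its "shot" number tells which), for a name from the list of things; names that differ only in an ending like _2 or _b are one class to them, and where a whole thing is asked for, a point or a joint stands for the part that bears it (a point fixed in the world has none). Each returns a list of dicts, best first, with "conf" (0 to 1); they miss things now and then, are a little off and sometimes report something else, mostly with a low value. They report only what shows in the picture. A call takes as long as a camera call. They do not tell look-alikes from the thing itself.
- recognise(picture, name): "pixel" ([column, row] in pixels, amid what is visible of it).
The state is a dict: "t": time; "q": joint angles; "qd": joint speeds; "joint_efforts": joint torques, N m; "eef_pos": TCP position; "ee_rot": TCP orientation; "force": force on the tool from outside, world axes, zero at the start; "moment": the same for the moment, N m; "width": finger opening in m.
Only numpy, scipy, OpenCV 4.12 (cv2) and the standard library are available. Lean on these libraries where they do the work, as an engineer would, in place of code of your own. Each camera call takes 0.05 s, during which the arm holds its last target.

## Working session

There is one attempt and no reset: what is moved stays moved. The work goes in short steps, Python scripts to look and compute and a tool call to move; the robot and the scene stay as the last step left them, time stands still between calls to the robot, and variables do not carry over. Pictures are saved under pics/ and viewed, and the job is handed in when it is done.

Besides the shell and the picture viewer there is one more tool, called after "Emit:" by a JSON object that holds its "api" and its "payload". step_arm: Moves the arm, as the interface text tells. Its arguments: {"type":"object","properties":{"commands":{"type":"string"},"jaw":{"type":"number"},"grip_force":{"type":"number"}},"required":["commands"]}

```bash
mkdir -p pics; ls; cat > h.py <<'E'
from station import *
import numpy as np, cv2
from scipy.spatial.transform import Rotation as R
def save(f,n): cv2.imwrite('pics/'+n+'.png',cv2.cvtColor(f['frame'],cv2.COLOR_RGB2BGR))
def cam(f,st=None):
    F=f['frame'].shape[0]/2/np.tan(np.radians(f['fovy'])/2)
    K=np.array([[F,0,f['cx']],[0,F,f['cy']],[0,0,1]])
    if 'rvec' in f:
        Rc=cv2.Rodrigues(np.array(f['rvec'],float))[0]; t=np.array(f['tvec'],float).ravel()
    else:
        T=np.eye(4);T[:3,:3]=R.from_euler('xyz',st['ee_rot']).as_matrix();T[:3,3]=st['eef_pos']
        M=np.linalg.inv(T@np.array(f['tool_from_camera'])); Rc=M[:3,:3];t=M[:3,3]
    return K,Rc,t
def ray(c,px):
    K,Rc,t=c
    d=Rc.T@np.linalg.inv(K)@np.array([px[0],px[1],1.]); return -Rc.T@t,d
def atz(c,px,z):
    o,d=ray(c,px); return o+d*(z-o[2])/d[2]
def proj(c,P):
    K,Rc,t=c
    P=np.atleast_2d(P); q=(Rc@P.T).T+t; q=(K@q.T).T; return q[:,:2]/q[:,2:]
def tri(obs):
    A=np.zeros((3,3));b=np.zeros(3)
    for c,px in obs:
        o,d=ray(c,px);d/=np.linalg.norm(d);M=np.eye(3)-np.outer(d,d);A+=M;b+=M@o
    return np.linalg.solve(A,b)
E
python3 - <<'E'
from h import *
print(get_state())
for n in ['scene','side','wrist']:
    f=grab_frame(n);save(f,n+'0');print(n,f['fovy'],f['cx'],f['cy'],f['frame'].shape)
    if n!='wrist':
        c=cam(f);print(-c[1].T@c[2])
    else: print(f['tool_from_camera'])
    for nm in ['caddy','tin_1','stand','scale','caddy_handle','scale_grip','screw','hook_seat','scale_lock']:
        try: print(nm,[(np.round(r['pixel']).tolist(),round(r['conf'],2)) for r in recognise(f,nm)])
        except Exception as e: print(nm,e)
E
```

```text
pics
{'t': 0.0, 'q': array([-8.56912827e-01,  3.59402649e-01,  1.10402809e-02, -3.60831456e-04,
       -1.22411134e+00, -2.88091052e-01]), 'qd': array([ 0.00132647, -0.0007621 ,  0.00198645, -0.00032483, -0.00020448,
        0.000131  ]), 'joint_efforts': array([-1.62655720e-03, -5.82706690e+01,  2.93062806e+01,  6.99741706e+00,
        6.79110046e-03, -1.65055826e-04]), 'eef_pos': array([ 0.27858464, -0.61432094,  0.25060246]), 'ee_rot': array([ 3.13988802e+00, -1.51406645e-04, -2.71592297e+00]), 'force': array([-0.55515487,  0.27724022, -0.98189628]), 'moment': array([-0.00647692,  0.02014418, -0.02200504]), 'width': 0.0875575993101949}
scene 51.88017517450759 255.10349404177103 186.604888405759 (384, 512, 3)
[-0.16449629  0.6377657   1.21871963]
caddy [([268.0, 192.0], 0.87)]
tin_1 [([204.0, 236.0], 0.81), ([222.0, 295.0], 0.63)]
stand [([329.0, 163.0], 0.82), ([228.0, 262.0], 0.42)]
scale [([271.0, 194.0], 0.68), ([334.0, 142.0], 0.65)]
caddy_handle [([269.0, 192.0], 0.59)]
scale_grip [([263.0, 250.0], 0.59), ([335.0, 142.0], 0.53)]
screw [([328.0, 160.0], 0.69), ([268.0, 138.0],
[... 310 characters left out ...]
0.69), ([249.0, 200.0], 0.65), ([275.0, 274.0], 0.51)]
caddy_handle [([249.0, 202.0], 0.88)]
scale_grip [([278.0, 253.0], 0.71), ([219.0, 160.0], 0.7)]
screw [([276.0, 277.0], 0.55)]
hook_seat [([249.0, 201.0], 0.55)]
scale_lock [([281.0, 249.0], 0.68)]
wrist 69.67761455063409 251.62331451431828 191.22784552621047 (384, 512, 3)
[[-1.17792010e-04 -9.66275738e-01 -2.57509581e-01  6.91395680e-02]
 [ 9.99999946e-01 -3.48437916e-05 -3.26680246e-04 -6.28550156e-05]
 [ 3.06690586e-04 -2.57509606e-01  9.66275690e-01 -1.32650739e-01]
 [ 0.00000000e+00  0.00000000e+00  0.00000000e+00  1.00000000e+00]]
caddy []
tin_1 []
stand []
scale []
caddy_handle []
scale_grip []
screw []
hook_seat []
scale_lock []
```

```bash
python3 - <<'E'
import cv2
for n in ['scene0','side0']:
    i=cv2.imread('pics/%s.png'%n); cv2.imwrite('pics/%s_z.png'%n,cv2.resize(i[90:340,120:400],None,fx=2.8,fy=2.4,interpolation=cv2.INTER_CUBIC)if 0 else cv2.resize(i[110:320,130:400],None,fx=2.8,fy=2.8,interpolation=cv2.INTER_CUBIC))
E
```

```text
(no output)
```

View pics/scene0.png

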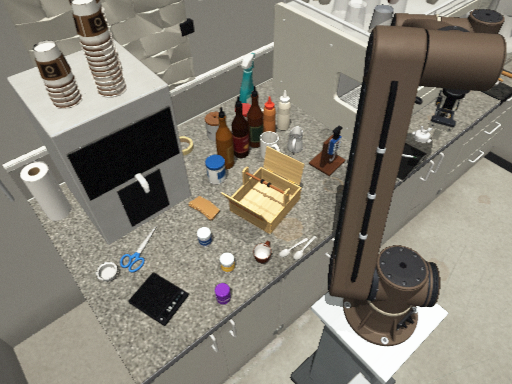

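View pics/scene0_z.png

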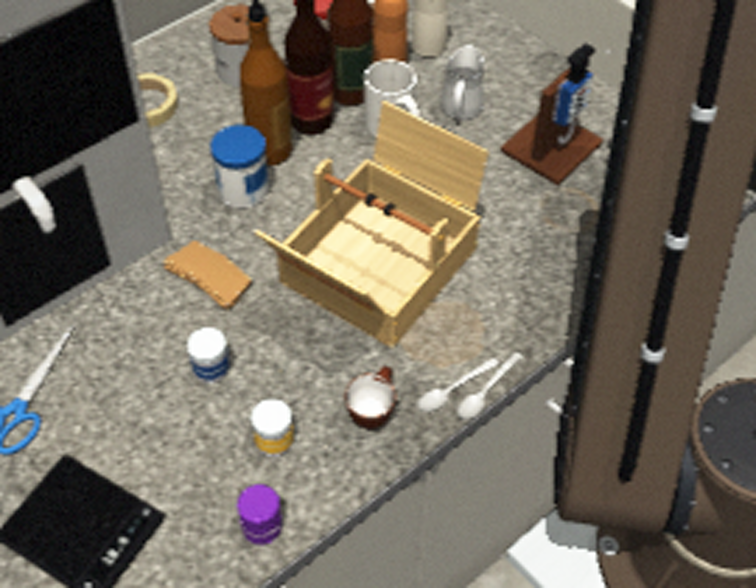

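View pics/side0_z.png

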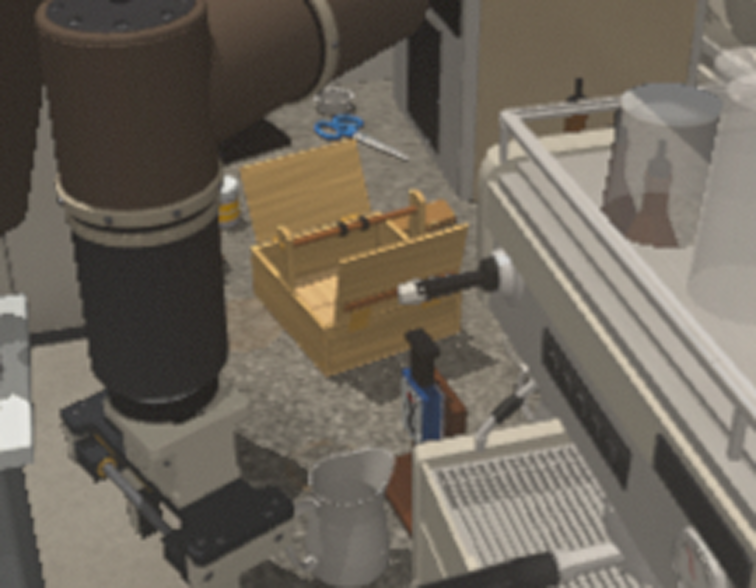

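View pics/wrist0.png

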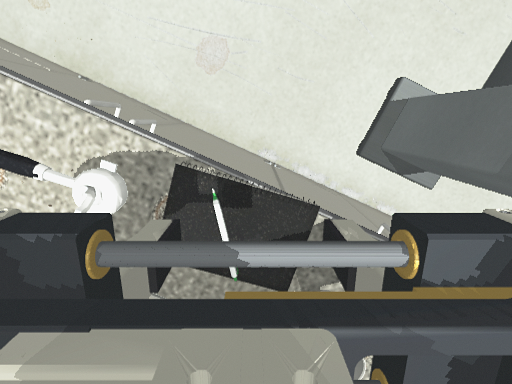

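Two tins are present: blue (~204,236) and yellow (~227,262). The purple one is the decoy. First I'll get rough positions from the scene and side views.

```bash
python3 - <<'E'
from h import *
f=grab_frame('scene');c=cam(f);g=grab_frame('side');s=cam(g)
Z=lambda u,v:(130+u/2.8,110+v/2.8)
for n,p,z in [('tin3',Z(208,345),.062),('tin4',Z(272,418),.062),('purple',Z(260,500),.062),('cad front bottom',Z(392,345),0),('cad left top',Z(283,262),.072),('front top',Z(392,310),.072),('right top',Z(478,212),.072),('cup',Z(370,400),.05)]:
    print(n,np.round(atz(c,p,z),3))
# collars mid in both
print('handle',np.round(tri([(c,Z(380,204)),(s,Z(352,225))]),3))
print('T cap',np.round(tri([(c,Z(582,50)),(s,Z(422,345))]),3))
print('side corner bottom',atz(s,Z(330,375),0),atz(s,Z(462,328),0))
E
```

```text
tin3 [0.564 0.279 0.062]
tin4 [0.428 0.281 0.062]
purple [0.352 0.356 0.062]
cad front bottom [0.445 0.074 0.   ]
cad left top [0.602 0.13  0.072]
front top [0.449 0.072 0.072]
right top [ 0.497 -0.128  0.072]
cup [0.376 0.171 0.05 ]
handle [ 0.56  -0.003  0.127]
T cap [ 0.542 -0.362  0.201]
side corner bottom [ 5.01005168e-01 -1.27263634e-01  1.11022302e-16] [ 0.68392013 -0.07590101  0.        ]
```

```bash
cat > plan.py <<'E'
from h import *
import sys
def plan(p1,e1,p0=None,e0=None,n=None,vmax=60,wmax=.17):
    st=get_state()
    p0=np.array(st['eef_pos'] if p0 is None else p0);R0=R.from_euler('xyz',st['ee_rot'] if e0 is None else e0)
    R1=R.from_euler('xyz',e1);p1=np.array(p1)
    w=(R0.inv()*R1).as_rotvec();d=np.linalg.norm(p1-p0)*1000
    n=n or max(1,int(np.ceil(max(d/vmax,np.linalg.norm(w)/wmax))))
    rows=[]
    for k in range(n):
        Rk=R0*R.from_rotvec(w*k/n); s=Rk.inv().apply((p1-p0)/n)*1000
        rows.append(np.r_[s,w/n])
    print('n',n)
    for i in range(0,n,8): print('; '.join(' '.join('%g'%x for x in np.r_[np.round(r[:3],1),np.round(r[3:],4)]) for r in rows[i:i+8]))
E
python3 - <<'E'
from plan import *
plan([.42,.20,.40],[np.pi,0,-1.32],p0=[.279,-.615,.252],e0=[np.pi,0,-2.716],n=16)
E
```

```text
n 16
-29.1 42.8 -9.2 0 0 -0.0873; -32.7 40.1 -9.2 0 0 -0.0873; -36 37.1 -9.2 0 0 -0.0873; -39.1 33.8 -9.2 0 0 -0.0873; -41.9 30.2 -9.2 0 0 -0.0873; -44.4 26.5 -9.2 0 0 -0.0873; -46.5 22.5 -9.2 0 0 -0.0873; -48.3 18.4 -9.2 0 0 -0.0873
-49.7 14.1 -9.3 0 0 -0.0873; -50.8 9.7 -9.3 0 0 -0.0873; -51.4 5.2 -9.3 0 0 -0.0873; -51.7 0.7 -9.3 0 0 -0.0873; -51.6 -3.8 -9.3 0 0 -0.0873; -51 -8.3 -9.3 0 0 -0.0873; -50.1 -12.7 -9.3 0 0 -0.0873; -48.8 -17 -9.3 0 0 -0.0873
```

Emit:
{"api": "step_arm", "payload": {"commands": "-29 43 -9 0 0 -0.0873; -33 40 -9 0 0 -0.0873; -36 37 -9 0 0 -0.0873; -39 34 -9 0 0 -0.0873; -42 30 -9 0 0 -0.0873; -44 26 -9 0 0 -0.0873; -47 23 -9 0 0 -0.0873; -48 18 -9 0 0 -0.0873"}}

```text
t: 2.6
eef_pos: [0.3493, -0.2059, 0.3242]
ee_rot: [-3.141, 0.0, -2.015]
force: [1.5, 0.2, 1.0]
width: 0.0875
```

Emit:
{"api": "step_arm", "payload": {"commands": "-50 14 -9 0 0 -0.0873; -51 10 -9 0 0 -0.0873; -51 5 -9 0 0 -0.0873; -52 1 -9 0 0 -0.0873; -52 -4 -9 0 0 -0.0873; -51 -8 -9 0 0 -0.0873; -50 -13 -9 0 0 -0.0873; -49 -17 -9 0 0 -0.0873"}}

```text
t: 3.6
eef_pos: [0.4196, 0.2028, 0.3963]
ee_rot: [-3.141, 0.001, -1.316]
force: [0.9, -0.3, 0.1]
width: 0.0875
```

```bash
python3 - <<'E'
from h import *
st=get_state();print(st['t'],st['eef_pos'],st['ee_rot'],st['q'])
for n in ['scene','side','wrist']:
    f=grab_frame(n);save(f,n+'1')
i=cv2.imread('pics/side1.png'); cv2.imwrite('pics/side1z.png',cv2.resize(i[100:330,130:400],None,fx=2.6,fy=2.6,interpolation=cv2.INTER_CUBIC))
E
```

```text
3.6 [0.41964426 0.20277984 0.39628588] [-3.14063362e+00  5.91356438e-04 -1.31552412e+00] [ 8.74322927e-01 -6.07650374e-02 -1.68777729e-01  7.53223478e-05
 -1.46165943e+00 -6.19059161e-01]
```

View pics/wrist1.png

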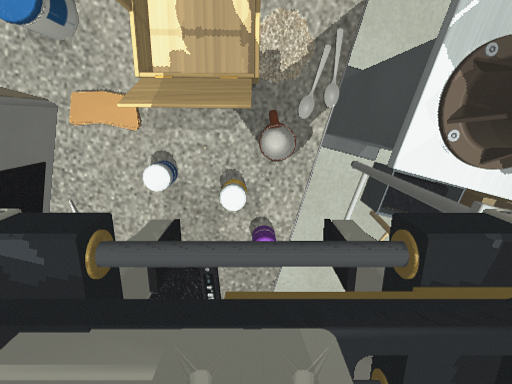

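View pics/side1z.png

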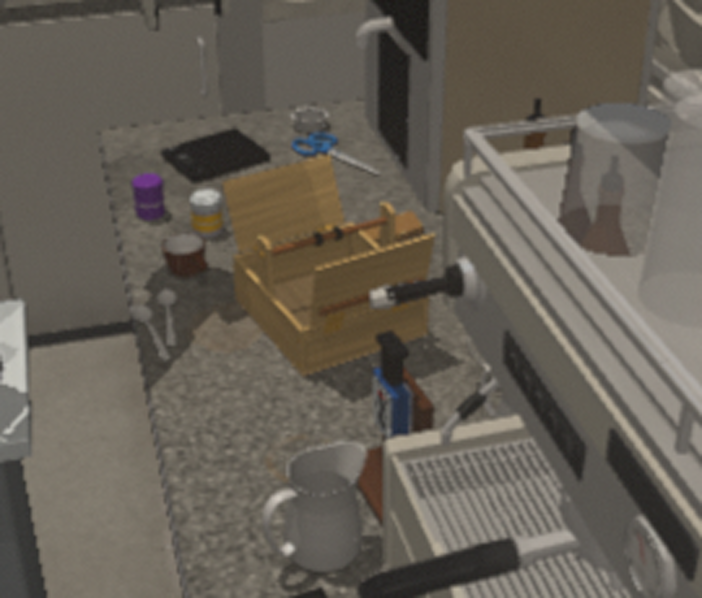

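Only two tins are on the left (blue at (157,177), yellow at (233,195)), and no others are hidden. Next I'll measure them from the wrist view.

```bash
python3 - <<'E'
from h import *
st=get_state();f=grab_frame('wrist');save(f,'w2');c=cam(f,st)
sc=grab_frame('scene');cs=cam(sc)
i=cv2.cvtColor(f['frame'],cv2.COLOR_RGB2GRAY)
h=cv2.cvtColor(f['frame'],cv2.COLOR_RGB2HSV)
for nm,(u,v) in {'tin3':(155,178),'tin4':(233,198)}.items():
    m=((h[...,1]<40)&(h[...,2]>175)).astype(np.uint8); w=np.zeros_like(m); w[v-22:v+22,u-22:u+22]=1
    m=m*w; n,l,s,ce=cv2.connectedComponentsWithStats(m)
    k=1+np.argmax(s[1:,4]); cnt=cv2.findContours((l==k).astype(np.uint8),0,1)[0][0]
    (x,y),r=cv2.minEnclosingCircle(cnt); print(nm,ce[k],s[k],(x,y,r), atz(c,(x,y),.062), atz(c,(x+r,y),.062)-atz(c,(x,y),.062))
print(recognise(f,'tin_1')[:3])
for p in [(134,77),(259,77)]: print(atz(c,p,.072))
# project caddy model
from itertools import product
E
```

```text
tin3 [154.61003236 178.67475728] [142 158  27  37 618] (152.5, 176.13888549804688, 18.68885040283203) [0.57798159 0.2728916  0.062     ] [-0.03114462 -0.00810006  0.        ]
tin4 [231.81146026 198.86321627] [219 186  27  27 541] (231.7901611328125, 198.93264770507812, 13.252989768981934) [0.4362595  0.27831768 0.062     ] [-2.25799768e-02 -5.87164447e-03 -5.55111512e-17]
[{'pixel': [234.8, 196.7], 'conf': 0.91}, {'pixel': [260.8, 235.5], 'conf': 0.67}, {'pixel': [160.1, 173.4], 'conf': 0.59}]
[0.62784953 0.12280275 0.072     ]
[0.44152142 0.07431272 0.072     ]
```

```bash
python3 - <<'E'
import cv2
i=cv2.imread('pics/w2.png'); cv2.imwrite('pics/w2z.png',cv2.resize(i[0:220,60:360],None,fx=2.6,fy=2.6,interpolation=cv2.INTER_CUBIC))
E
```

```text
(no output)
```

View pics/w2z.png

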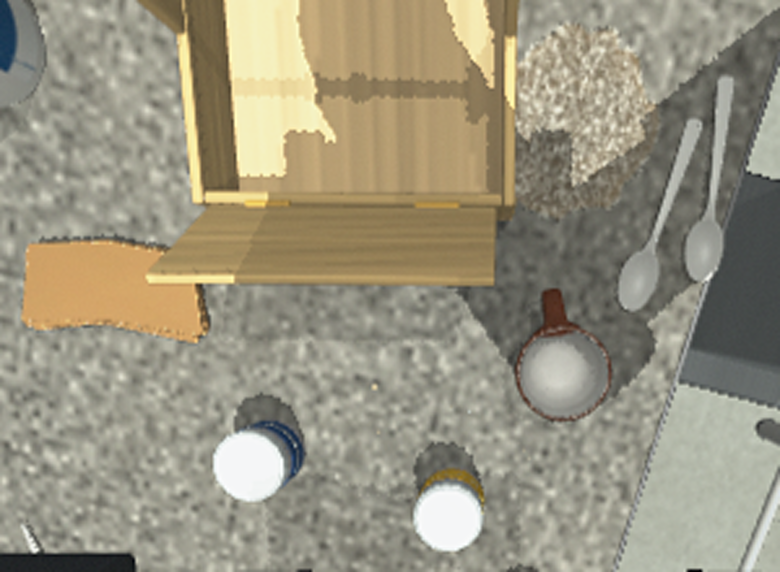

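```bash
python3 - <<'E'
from plan import *
plan([.570,.277,.20],[np.pi,0,-1.32],n=5)
E
```

```text
n 5
-7.3 -33 39.1 0 -0 0.0001; -7.3 -33 39.1 0 -0 0.0001; -7.3 -33 39.1 0 -0 0.0001; -7.4 -32.9 39.1 0 -0 0.0001; -7.4 -32.9 39.1 0 -0 0.0001
```

Emit:
{"api": "step_arm", "payload": {"commands": "-7 -33 39 0 0 0; -7 -33 39 0 0 0; -8 -33 39 0 0 0; -7 -33 39 0 0 0; -7 -33 39 0 0 0; 0 0 0 0 0 0"}}

```text
t: 4.65
eef_pos: [0.5705, 0.2752, 0.196]
ee_rot: [3.135, -0.003, -1.322]
force: [-0.4, -1.0, 0.5]
width: 0.0876
```

```bash
cat >> h.py <<'E'
def white(f,c,u,v,z=.062,w=30):
    h=cv2.cvtColor(f['frame'],cv2.COLOR_RGB2HSV)
    m=((h[...,1]<40)&(h[...,2]>170)).astype(np.uint8); k=np.zeros_like(m); k[max(0,v-w):v+w,max(0,u-w):u+w]=1
    m=cv2.morphologyEx(m*k,cv2.MORPH_OPEN,np.ones((3,3)));n,l,s,ce=cv2.connectedComponentsWithStats(m);k=1+np.argmax(s[1:,4])
    return ce[k],s[k],atz(c,ce[k],z)
E
python3 - <<'E'
from h import *
st=get_state();print(st['eef_pos'],st['ee_rot']);f=grab_frame('wrist');save(f,'w3');c=cam(f,st)
print(white(f,c,250,190,w=70))
s=grab_frame('scene');save(s,'s3')
print(recognise(f,'tin_3')[:3])
E
```

```text
[0.57052801 0.2751752  0.19603006] [ 3.13509222e+00 -2.91569542e-03 -1.32169084e+00]
(array([220.2520222 , 195.42775575]), array([ 180,  141,   91,  100, 6305], dtype=int32), array([0.59879829, 0.28826345, 0.062     ]))
[{'pixel': [367.6, 213.8], 'conf': 0.75}, {'pixel': [249.8, 187.4], 'conf': 0.64}]
```

View pics/w3.png

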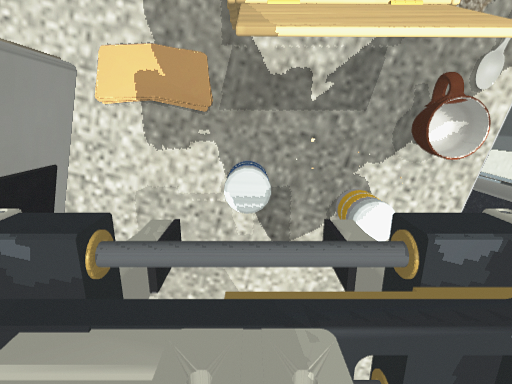

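```bash
python3 - <<'E'
from plan import *
st=get_state();print(st['eef_pos'],st['ee_rot']);f=grab_frame('wrist');c=cam(f,st)
p=atz(c,(248,188.5),.062);print(p)
plan([p[0],p[1],.053],[np.pi,0,-1.32],n=4)
E
```

```text
[0.57084227 0.27616671 0.20172137] [-3.14042615e+00  2.24460939e-04 -1.32002762e+00]
[0.57446619 0.27758177 0.062     ]
n 4
-0 -0.9 37.4 -0.0006 0.0002 0.0001; -0 -0.9 37.4 -0.0006 0.0002 0.0001; -0 -0.9 37.4 -0.0006 0.0002 0.0001; -0 -0.9 37.4 -0.0006 0.0002 0.0001
```

Emit:
{"api": "step_arm", "payload": {"commands": "0 -1 40 0 0 0; 0 -1 40 0 0 0; 0 -1 38 0 0 0; 0 0 20 0 0 0; 0 0 10 0 0 0; 0 0 0 0 0 0"}}

```text
t: 5.6
eef_pos: [0.5737, 0.2779, 0.0536]
ee_rot: [-3.14, 0.001, -1.319]
force: [-0.6, 0.1, 0.5]
width: 0.0875
```

Emit:
{"api": "step_arm", "payload": {"commands": "0 0 0 0 0 0; 0 0 0 0 0 0; 0 0 0 0 0 0; 0 0 0 0 0 0; 0 0 0 0 0 0", "jaw": 30, "grip_force": 20}}

```text
t: 6.22
eef_pos: [0.5735, 0.2778, 0.0527]
ee_rot: [-3.142, -0.0, -1.319]
force: [-1.2, -0.6, 1.4]
width: 0.0476
```

```bash
python3 - <<'E'
from plan import *
plan([.5454,.057,.275],[np.pi,0,-1.316],p0=[.5735,.2778,.275],n=5)
E
```

```text
n 5
41.4 16.4 0 -0 -0 -0.0006; 41.4 16.5 0 -0 -0 -0.0006; 41.3 16.5 0 -0 -0 -0.0006; 41.3 16.5 0 -0 -0 -0.0006; 41.3 16.5 0 -0 -0 -0.0006
```

Emit:
{"api": "step_arm", "payload": {"commands": "0 0 25 0 0 0; 0 0 0 0 0 0", "grip_force": 25}}

```text
t: 6.48
eef_pos: [0.5738, 0.2778, 0.0289]
ee_rot: [-3.141, -0.0, -1.318]
force: [-2.7, -1.7, 10.4]
width: 0.0474
```

I sent that row the wrong way (tool +z is down). The fingers slid down the tin with no harm done, so I'll re-grip at the right height.

Emit:
{"api": "step_arm", "payload": {"commands": "0 0 0 0 0 0; 0 0 0 0 0 0; 0 0 -12 0 0 0; 0 0 -13 0 0 0; 0 0 0 0 0 0", "jaw": 70}}

```text
t: 7.1
eef_pos: [0.5744, 0.2785, 0.0544]
ee_rot: [-3.139, 0.001, -1.319]
force: [0.7, 0.6, 0.9]
width: 0.0702
```

Emit:
{"api": "step_arm", "payload": {"commands": "0 0 0 0 0 0; 0 0 0 0 0 0; 0 0 0 0 0 0; 0 0 0 0 0 0; 0 0 -10 0 0 0; 0 0 -20 0 0 0; 0 0 -30 0 0 0; 0 0 0 0 0 0", "jaw": 30}}

```text
t: 8.1
eef_pos: [0.575, 0.2788, 0.1159]
ee_rot: [-3.137, 0.002, -1.318]
force: [-0.6, 0.1, -0.8]
width: 0.0475
```

```bash
python3 - <<'E'
from h import *
st=get_state();f=grab_frame('wrist');save(f,'w4')
E
```

```text
(no output)
```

View pics/w4.png

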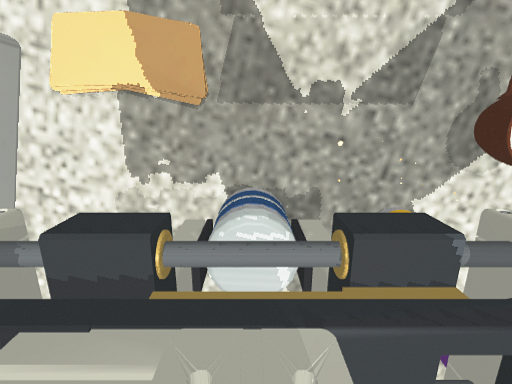

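Tin held upright. Up, then over to the caddy.

Emit:
{"api": "step_arm", "payload": {"commands": "0 0 -50 0 0 0; 0 0 -50 0 0 0; 0 0 -50 0 0 0; 41 17 -10 0 0 0; 41 17 0 0 0 0; 41 17 0 0 0 0; 41 16 0 0 0 0; 41 16 0 0 0 0"}}

```text
t: 9.15
eef_pos: [0.5433, 0.0571, 0.2718]
ee_rot: [3.14, 0.0, -1.319]
force: [0.3, -0.3, -0.6]
width: 0.0477
```

Emit:
{"api": "step_arm", "payload": {"commands": "0 0 0 0 0 0; 0 0 0 0 0 0"}}

```text
t: 9.4
eef_pos: [0.544, 0.0585, 0.2721]
ee_rot: [3.141, 0.0, -1.32]
force: [-0.4, -0.8, -0.8]
width: 0.0479
```

```bash
python3 - <<'E'
from h import *
from plan import *
st=get_state();print(st['eef_pos'],st['ee_rot']);f=grab_frame('wrist');save(f,'w5')
s=grab_frame('scene')
i=cv2.cvtColor(s['frame'],cv2.COLOR_RGB2BGR); cv2.imwrite('pics/s5z.png',cv2.resize(i[110:320,130:400],None,fx=2.8,fy=2.8,interpolation=cv2.INTER_CUBIC))
plan([.5454,.057,.061],[np.pi,0,-1.316])
E
```

```text
[0.54404479 0.05846112 0.2721159 ] [ 3.14094048e+00  1.39901576e-04 -1.31974583e+00]
n 4
0.6 -0.2 52.8 0.0001 0 -0.0006; 0.6 -0.2 52.8 0.0001 0 -0.0006; 0.6 -0.2 52.8 0.0001 0 -0.0006; 0.6 -0.2 52.8 0.0001 0 -0.0006
```

View pics/w5.png

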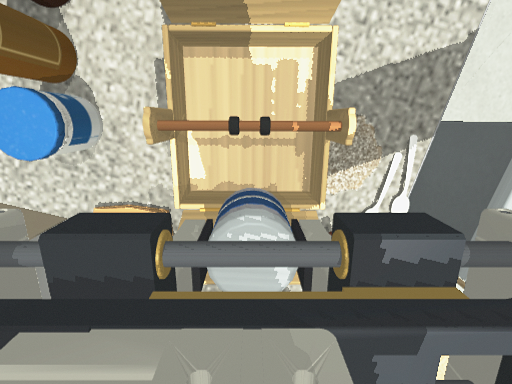

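View pics/s5z.png

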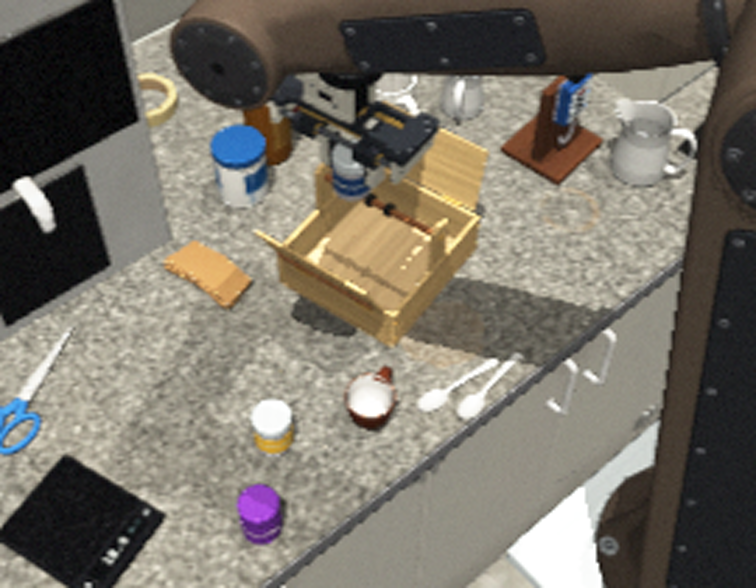

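```bash
python3 - <<'E'
from h import *
st=get_state();f=grab_frame('wrist');c=cam(f,st)
print(atz(c,(249.5,125.5),.128),atz(c,(158,125.5),.128),atz(c,(341,126),.128))
a,b=atz(c,(174,209),.072),atz(c,(327,209),.072);print(a,b)
a,b=atz(c,(168,28),.072),atz(c,(338,28),.072);print(a,b)
E
```

```text
[ 5.61612147e-01 -2.37381593e-04  1.28000000e-01] [0.64811991 0.02206582 0.128     ] [ 0.47492925 -0.02209483  0.128     ]
[0.62892287 0.12519905 0.072     ] [0.44073221 0.0767004  0.072     ]
[ 0.6721045  -0.07591566  0.072     ] [ 0.4945473  -0.12171188  0.072     ]
```

Emit:
{"api": "step_arm", "payload": {"commands": "0 -1 50 0 0 0; 0 0 50 0 0 0; 0 0 50 0 0 0; 0 0 35 0 0 0; 0 0 16 0 0 0; 0 0 8 0 0 0; 0 0 0 0 0 0"}}

```text
t: 10.42
eef_pos: [0.5457, 0.0592, 0.064]
ee_rot: [-3.141, -0.0, -1.318]
force: [0.1, 0.1, -0.5]
width: 0.0475
```

Emit:
{"api": "step_arm", "payload": {"commands": "0 0 2 0 0 0; 0 0 2 0 0 0; 0 0 1 0 0 0; 0 0 0 0 0 0"}}

```text
t: 10.92
eef_pos: [0.5452, 0.0587, 0.0587]
ee_rot: [-3.141, 0.0, -1.319]
force: [0.3, 0.1, -1.7]
width: 0.0477
```

Emit:
{"api": "step_arm", "payload": {"commands": "0 0 1 0 0 0; 0 0 1 0 0 0; 0 0 0 0 0 0"}}

```text
t: 11.3
eef_pos: [0.5454, 0.0588, 0.0581]
ee_rot: [-3.141, -0.0, -1.318]
force: [-6.0, 0.1, 14.9]
width: 0.0474
```

Emit:
{"api": "step_arm", "payload": {"commands": "0 0 0 0 0 0; 0 0 0 0 0 0; 0 0 0 0 0 0; 0 0 -10 0 0 0; 0 0 -20 0 0 0; 0 0 -40 0 0 0; 0 0 -50 0 0 0; 0 0 -50 0 0 0", "jaw": 64}}

```text
t: 12.3
eef_pos: [0.5449, 0.0586, 0.2288]
ee_rot: [-3.141, -0.0, -1.319]
force: [1.5, 0.1, -1.0]
width: 0.064
```

```bash
python3 - <<'E'
from plan import *
st=get_state();print(st['eef_pos'])
f=grab_frame('wrist');save(f,'w6')
s=grab_frame('scene');cs=cam(s)
i=cv2.cvtColor(s['frame'],cv2.COLOR_RGB2BGR); cv2.imwrite('pics/s6z.png',cv2.resize(i[110:320,130:400],None,fx=2.8,fy=2.8,interpolation=cv2.INTER_CUBIC))
print(white(s,cs,227,260,w=14))
plan([.434,.279,.235],[np.pi,0,-1.319])
E
```

```text
[0.54494792 0.05864682 0.22881637]
(array([224.17391304, 257.2       ]), array([213, 248,  21,  18, 230], dtype=int32), array([0.44096273, 0.28412185, 0.062     ]))
n 5
-48.2 11.1 -0.4 -0.0021 0.0001 0.0002; -48.2 11.1 -0.4 -0.0021 0.0001 0.0002; -48.2 11.1 -0.4 -0.0021 0.0001 0.0002; -48.2 11.1 -0.4 -0.0021 0.0001 0.0002; -48.2 11.1 -0.3 -0.0021 0.0001 0.0002
```

View pics/w6.png

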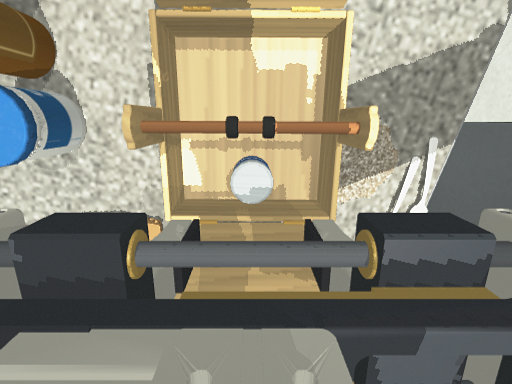

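View pics/s6z.png

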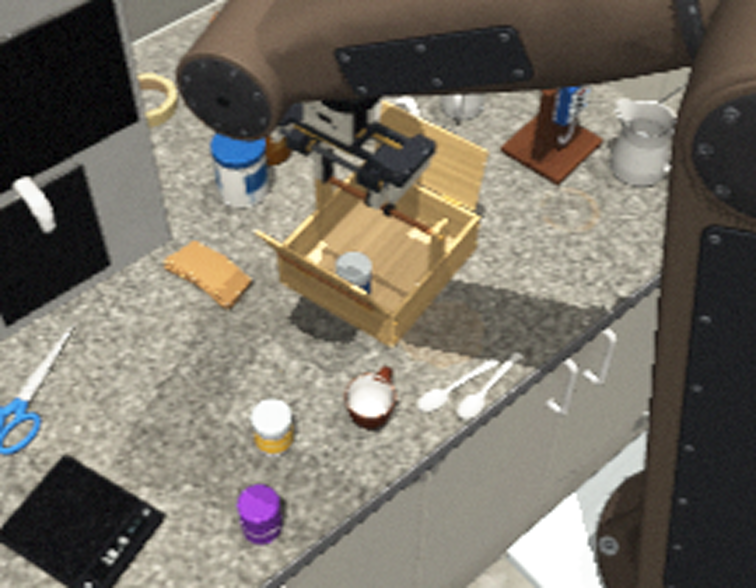

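Blue tin stands in the left half, and the yellow tin hasn't moved. Next I'll fetch yellow.

Emit:
{"api": "step_arm", "payload": {"commands": "-48 11 0 0 0 0; -48 11 0 0 0 0; -48 11 0 0 0 0; -48 11 0 0 0 0; -48 11 10 0 0 0; 0 0 20 0 0 0; 0 0 0 0 0 0; 0 0 0 0 0 0", "jaw": 87}}

```text
t: 13.4
eef_pos: [0.4326, 0.2774, 0.1974]
ee_rot: [-3.141, 0.0, -1.319]
force: [0.0, -0.4, 0.5]
width: 0.0867
```

```bash
python3 - <<'E'
from h import *
st=get_state();print(st['eef_pos'],st['ee_rot']);f=grab_frame('wrist');save(f,'w7')
E
```

```text
[0.4325522  0.27735132 0.19735635] [-3.14090798e+00  1.11395001e-04 -1.31935020e+00]
```

View pics/w7.png

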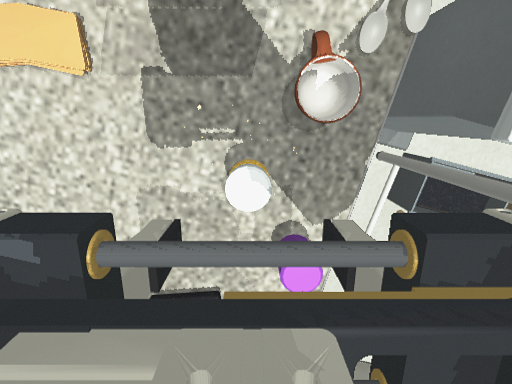

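Emit:
{"api": "step_arm", "payload": {"commands": "0 -1 40 0 0 0; 0 -2 40 0 0 0; 0 0 35 0 0 0; 0 0 20 0 0 0; 0 0 9 0 0 0; 0 0 0 0 0 0"}}

```text
t: 14.2
eef_pos: [0.4354, 0.2782, 0.0528]
ee_rot: [-3.141, -0.0, -1.319]
force: [0.5, 0.5, 0.2]
width: 0.0868
```

Emit:
{"api": "step_arm", "payload": {"commands": "0 0 0 0 0 0; 0 0 0 0 0 0; 0 0 0 0 0 0; 0 0 0 0 0 0; 0 0 0 0 0 0; 0 0 -10 0 0 0; 0 0 -30 0 0 0; 0 0 -50 0 0 0", "jaw": 30}}

```text
t: 15.2
eef_pos: [0.4342, 0.2773, 0.1426]
ee_rot: [3.138, -0.002, -1.319]
force: [0.5, 1.2, -1.1]
width: 0.0473
```

```bash
python3 - <<'E'
from plan import *
st=get_state();print(st['eef_pos'],st['ee_rot'],st['width']);f=grab_frame('wrist');save(f,'w8')
p=np.array(st['eef_pos']);p[2]=.295
plan([.561+.252*.062,-.002-.9677*.062,.295],[np.pi,0,-1.316],p0=p)
E
```

```text
[0.43415236 0.27726362 0.14261936] [ 3.13843829e+00 -2.25217412e-03 -1.31916555e+00] 0.047344247892965555
n 7
52 -7.6 -0.1 -0.0009 0.0004 -0.0002; 52 -7.5 -0.1 -0.0009 0.0004 -0.0002; 52 -7.5 -0.1 -0.0009 0.0004 -0.0002; 52 -7.5 -0.1 -0.0009 0.0004 -0.0002; 52 -7.5 -0 -0.0009 0.0004 -0.0002; 52 -7.5 -0 -0.0009 0.0004 -0.0002; 52 -7.5 -0 -0.0009 0.0004 -0.0002
```

View pics/w8.png

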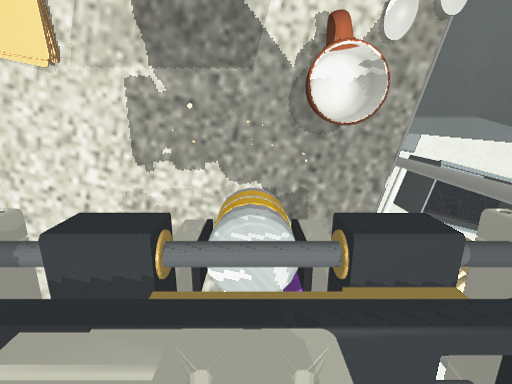

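```bash
python3 - <<'E'
from h import *
f=grab_frame('scene');c=cam(f);g=grab_frame('side');s=cam(g);save(g,'side8');save(f,'scene8')
Z=lambda u,v:(130+u/2.8,110+v/2.8)
a=tri([(c,Z(386,103)),(s,Z(467,222))]);b=tri([(c,Z(486,152)),(s,Z(340,262))]);print(a,b)
# left lid: scene (258,232) left corner ; side (243,165),(355,142)
y=np.array([-.252,.9677]);o=np.array([.561,-.002])
for p in(a,b):print('yloc',(p[:2]-o)@y, 'z',p[2])
i=cv2.cvtColor(g['frame'],cv2.COLOR_RGB2BGR); cv2.imwrite('pics/side8z.png',cv2.resize(i[20:250,100:370],None,fx=2.8,fy=2.6,interpolation=cv2.INTER_CUBIC))
E
```

```text
[ 0.67048348 -0.10688869  0.17065296] [ 0.51101867 -0.14550549  0.16808652]
yloc -0.12909062129115115 z 0.1706529557127979
yloc -0.1262749661655404 z 0.16808651936991872
```

View pics/side8z.png

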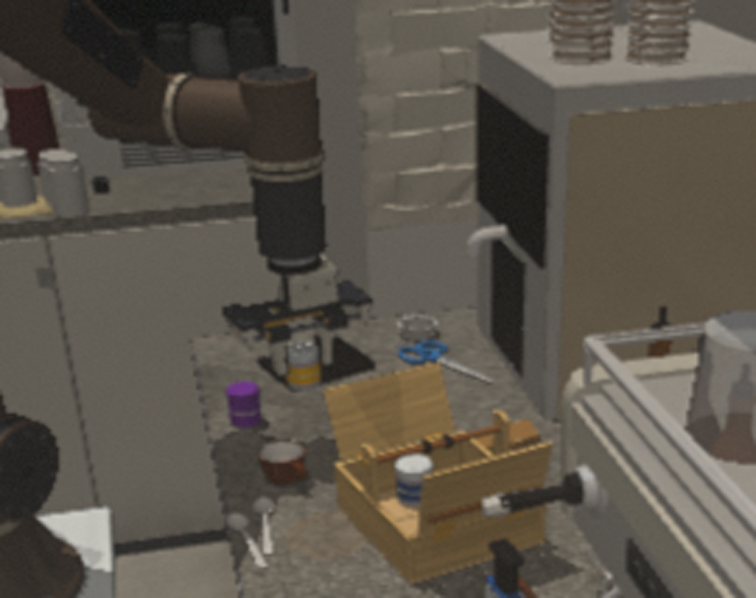

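Emit:
{"api": "step_arm", "payload": {"commands": "0 0 -55 0 0 0; 0 0 -50 0 0 0; 20 -3 -30 0 0 0; 52 -8 -17 0 0 0; 52 -8 0 0 0 0; 52 -8 0 0 0 0; 52 -8 0 0 0 0; 52 -7 0 0 0 0"}}

```text
t: 16.35
eef_pos: [0.5454, 0.0159, 0.2938]
ee_rot: [3.14, 0.0, -1.319]
force: [1.4, 0.9, -0.7]
width: 0.0477
```

Emit:
{"api": "step_arm", "payload": {"commands": "52 -7 0 0 0 0; 28 -4 0 0 0 0; 0 0 0 0 0 0"}}

```text
t: 16.73
eef_pos: [0.5759, -0.059, 0.2931]
ee_rot: [3.139, 0.0, -1.322]
force: [-0.3, 0.1, -1.8]
width: 0.0473
```

```bash
python3 - <<'E'
from plan import *
st=get_state();print(st['eef_pos'],st['ee_rot'],st['width']);f=grab_frame('wrist');save(f,'w9')
plan([.561+.252*.058,-.002-.9677*.058,.061],[np.pi,0,-1.319])
E
```

```text
[ 0.57586923 -0.05897844  0.2931049 ] [ 3.13900762e+00  2.86662667e-04 -1.32207799e+00] 0.0473182937935105
n 4
0.1 -0.1 58.1 0.0005 0.0001 -0.0005; 0.1 -0.1 58.1 0.0005 0.0001 -0.0005; 0.1 -0.1 58.1 0.0005 0.0001 -0.0005; 0.1 -0 58.1 0.0005 0.0001 -0.0005
```

View pics/w9.png

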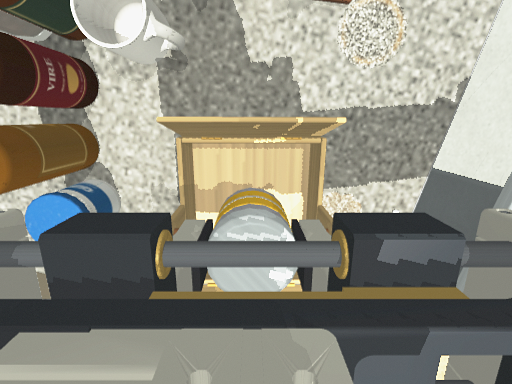

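Emit:
{"api": "step_arm", "payload": {"commands": "0 0 55 0 0 0; 0 0 55 0 0 0; 0 0 55 0 0 0; 0 0 40 0 0 0; 0 0 18 0 0 0; 0 0 8 0 0 0; 0 0 0 0 0 0"}}

```text
t: 17.65
eef_pos: [0.5759, -0.0566, 0.0636]
ee_rot: [3.141, -0.0, -1.318]
force: [-0.4, -0.7, -0.6]
width: 0.0474
```

Emit:
{"api": "step_arm", "payload": {"commands": "0 0 1 0 0 0; 0 0 2 0 0 0; 0 0 0 0 0 0"}}

```text
t: 18.02
eef_pos: [0.5762, -0.0572, 0.0609]
ee_rot: [-3.141, 0.0, -1.319]
force: [-0.8, 0.2, -1.1]
width: 0.0474
```

Release (about 2 mm above the floor), then go up with the jaws closing for the lid work.

Emit:
{"api": "step_arm", "payload": {"commands": "0 0 2 0 0 0; 0 0 0 0 0 0"}}

```text
t: 18.27
eef_pos: [0.5763, -0.0572, 0.0588]
ee_rot: [-3.141, -0.0, -1.319]
force: [0.0, -0.7, 2.5]
width: 0.0473
```

Emit:
{"api": "step_arm", "payload": {"commands": "0 0 0 0 0 0; 0 0 0 0 0 0; 0 0 0 0 0 0; 0 0 -10 0 0 0; 0 0 -30 0 0 0; 0 0 -50 0 0 0; 0 0 -50 0 0 0; 0 0 -50 0 0 0", "jaw": 64}}

```text
t: 19.27
eef_pos: [0.5758, -0.0572, 0.2511]
ee_rot: [-3.141, -0.0, -1.319]
force: [1.0, -0.0, -0.5]
width: 0.0638
```

```bash
python3 - <<'E'
from plan import *
st=get_state();print(st['eef_pos'],st['ee_rot'],st['width']);f=grab_frame('wrist');save(f,'w10')
E
```

```text
[ 0.57577101 -0.05724664  0.25114818] [-3.14069973e+00 -5.72157664e-05 -1.31896962e+00] 0.063790364355803
```

View pics/w10.png

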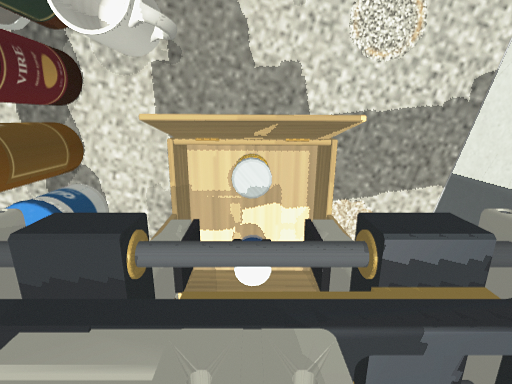

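Both tins are standing in the caddy. Next I'll close the right lid, pushing from outside with closed fingers.

Emit:
{"api": "step_arm", "payload": {"commands": "57 0 0 0 0 0; 56 0 0 0 0 0; 0 0 0 0 0 0; 0 0 48 0 0 0; 0 0 48 0 0 0; 0 0 0 0 0 0", "jaw": 0}}

```text
t: 20.08
eef_pos: [0.6016, -0.166, 0.1495]
ee_rot: [3.135, 0.002, -1.319]
force: [-0.2, -0.0, 0.4]
width: 0.0096
```

Emit:
{"api": "step_arm", "payload": {"commands": "-20 0 0 0 0 0; -15 0 0 0 0 0; -15 0 0 0 0 0; -12 0 0 0 0 0; -13 0 0 0 0 0; 0 0 0 0 0 0"}}

```text
t: 20.82
eef_pos: [0.5852, -0.093, 0.1526]
ee_rot: [3.141, 0.0, -1.318]
force: [0.1, 0.5, 0.1]
width: 0.0004
```

```bash
cat > look.py <<'E'
from h import *
import sys
n=sys.argv[1]
st=get_state();print(st['t'],np.round(st['eef_pos'],4),np.round(st['ee_rot'],4),st['width'],np.round(st['force'],1))
d=np.array(st['eef_pos'])[:2]-[.561,-.002];print('local',d@[.9677,.252],d@[-.252,.9677])
for k in sys.argv[2:]:
    f=grab_frame(k);save(f,k+n)
    if k!='wrist':
        i=cv2.cvtColor(f['frame'],cv2.COLOR_RGB2BGR); cv2.imwrite('pics/%s%sz.png'%(k,n),cv2.resize(i[110:320,130:400],None,fx=2.8,fy=2.8,interpolation=cv2.INTER_CUBIC))
E
python3 look.py 11 side
```

```text
20.825 [ 0.5852 -0.093   0.1526] [ 3.1414e+00  3.0000e-04 -1.3179e+00] 0.00041374394170188623 [0.1 0.5 0.1]
local 0.00047789818579812616 -0.09415022750430722
```

View pics/side11z.png

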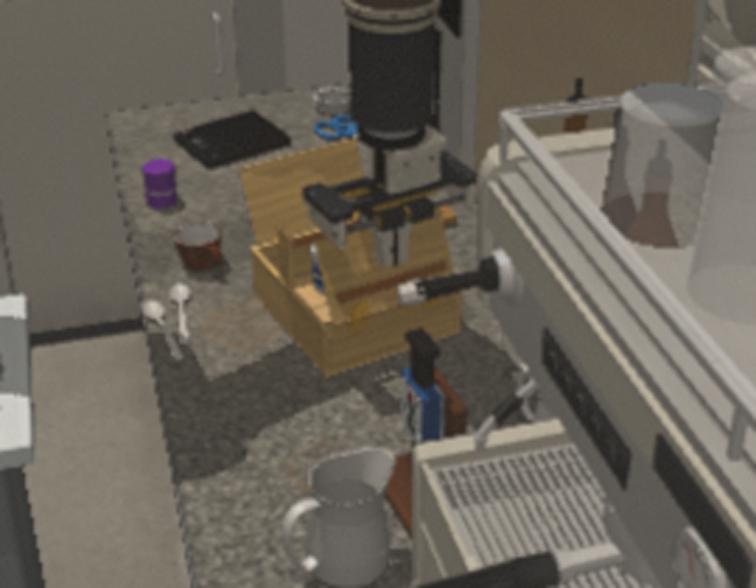

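Emit:
{"api": "step_arm", "payload": {"commands": "-12 0 2 0 0 0; -10 0 4 0 0 0; -6 0 12 0 0 0; -3 0 12 0 0 0; -1 0 10 0 0 0; 0 0 8 0 0 0; 0 0 0 0 0 0"}}

```text
t: 21.75
eef_pos: [0.5771, -0.0633, 0.1036]
ee_rot: [3.14, 0.0, -1.319]
force: [0.1, -0.7, 0.6]
width: 0.0007
```

Emit:
{"api": "step_arm", "payload": {"commands": "0 0 2 0 0 0; 0 0 1 0 0 0; 0 0 0 0 0 0"}}

```text
t: 22.12
eef_pos: [0.5778, -0.0631, 0.1023]
ee_rot: [-3.141, -0.0, -1.319]
force: [-1.2, -0.8, 5.2]
width: 0.0005
```

```bash
python3 look.py 12 side scene
```

```text
22.125 [ 0.5778 -0.0631  0.1023] [-3.1408e+00 -3.0000e-04 -1.3189e+00] 0.0005109089453387555 [-1.2 -0.8  5.2]
local 0.0008392448279900259 -0.06338021864377032
```

View pics/side12z.png

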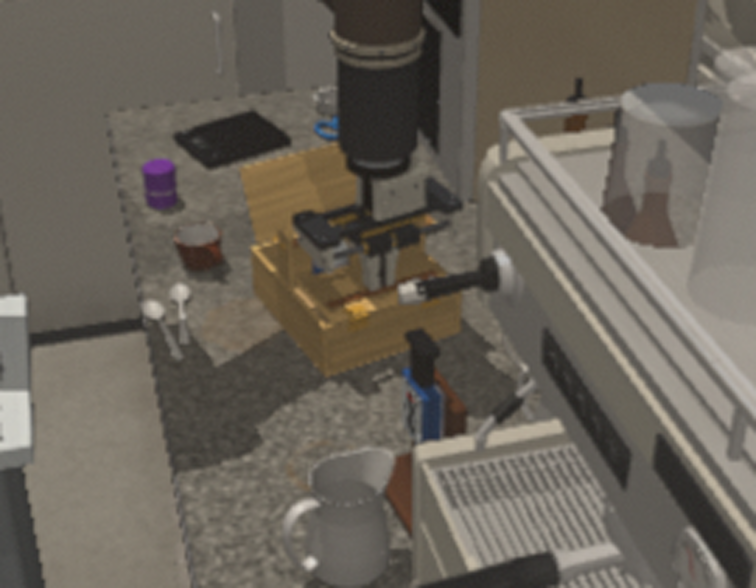

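Right lid shut (5 N contact at the expected height). Now the left lid.

Emit:
{"api": "step_arm", "payload": {"commands": "0 0 -50 0 0 0; 0 0 -55 0 0 0; 0 0 -50 0 0 0; -58 0 0 0 0 0; -58 0 0 0 0 0; -58 0 0 0 0 0; -58 0 0 0 0 0; 0 0 0 0 0 0"}}

```text
t: 23.22
eef_pos: [0.5189, 0.165, 0.2566]
ee_rot: [-3.141, 0.001, -1.315]
force: [0.2, 0.6, 0.3]
width: 0.0002
```

Emit:
{"api": "step_arm", "payload": {"commands": "0 0 50 0 0 0; 0 0 54 0 0 0; 0 0 0 0 0 0; 20 0 0 0 0 0; 15 0 0 0 0 0; 15 0 0 0 0 0; 12 0 0 0 0 0; 14 0 0 0 0 0"}}

```text
t: 24.22
eef_pos: [0.5388, 0.0872, 0.1528]
ee_rot: [-3.141, 0.0, -1.319]
force: [-1.0, 1.1, -0.9]
width: 0.0002
```

```bash
python3 look.py 13 side scene
```

```text
24.225 [0.5388 0.0872 0.1528] [-3.1414e+00  2.0000e-04 -1.3192e+00] 0.0002488683239310855 [-1.   1.1 -0.9]
local 0.0009995994894991158 0.09189876588087703
```

View pics/scene13z.png

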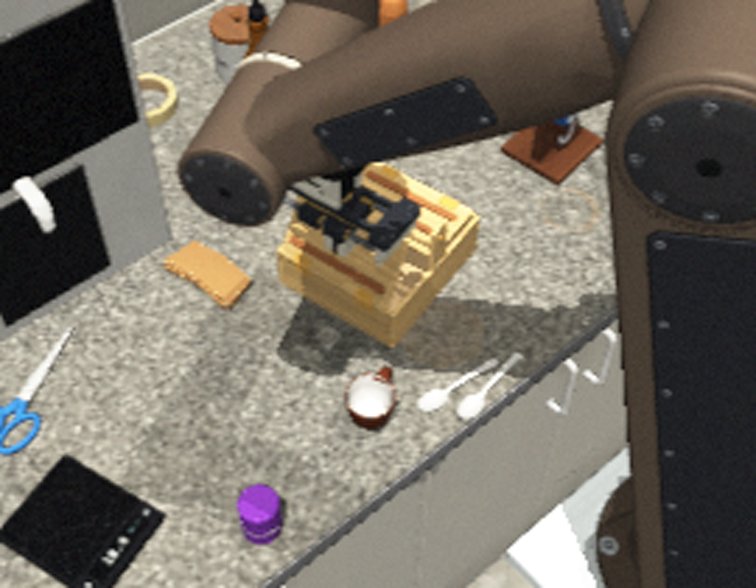

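Emit:
{"api": "step_arm", "payload": {"commands": "12 0 2 0 0 0; 10 0 4 0 0 0; 5 0 12 0 0 0; 1 0 12 0 0 0; 1 0 10 0 0 0; 0 0 8 0 0 0; 0 0 3 0 0 0; 0 0 0 0 0 0"}}

```text
t: 25.32
eef_pos: [0.5455, 0.0599, 0.1022]
ee_rot: [3.141, -0.0, -1.318]
force: [-4.3, -1.4, 9.5]
width: 0.0005
```

Emit:
{"api": "step_arm", "payload": {"commands": "0 0 0 0 0 0"}}

```text
t: 25.45
eef_pos: [0.5455, 0.0599, 0.1022]
ee_rot: [3.141, -0.0, -1.318]
force: [-4.3, -0.5, 9.3]
width: 0.0004
```

```bash
python3 look.py 14 side scene
```

```text
25.45 [0.5455 0.0599 0.1022] [ 3.1410e+00 -4.0000e-04 -1.3184e+00] 0.00040644862321814637 [-4.3 -0.5  9.3]
local 0.0006177648743835006 0.06382424911771244
```

View pics/scene14z.png

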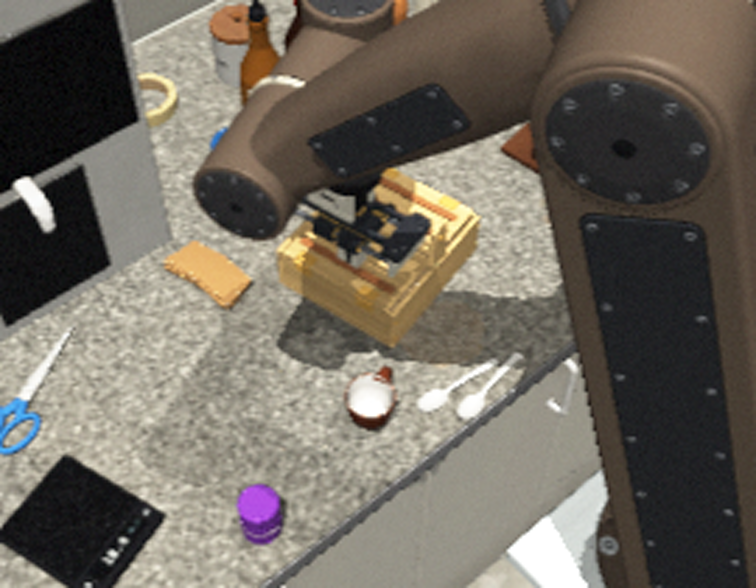

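Emit:
{"api": "step_arm", "payload": {"commands": "0 0 -50 0 0 0; 0 0 -55 0 0 0; 0 0 -50 0 0 0; -20 0 0 0 0 0; -20 0 0 0 0 0; 0 0 0 0 0 0; 0 0 0 0 0 0"}}

```text
t: 26.42
eef_pos: [0.5358, 0.0987, 0.2563]
ee_rot: [3.141, -0.0, -1.318]
force: [-0.3, -1.5, -0.1]
width: 0.0002
```

```bash
python3 look.py 15 side scene wrist
python3 - <<'E'
import cv2
i=cv2.imread('pics/wrist15.png'); cv2.imwrite('pics/w15z.png',cv2.resize(i[0:230,110:390],None,fx=2.6,fy=2.6,interpolation=cv2.INTER_CUBIC))
E
```

```text
26.425 [0.5358 0.0987 0.2563] [ 3.1413e+00 -1.0000e-04 -1.3184e+00] 0.0002136518798291336 [-0.3 -1.5 -0.1]
local 0.001035939593735718 0.1038055668486446
```

View pics/w15z.png

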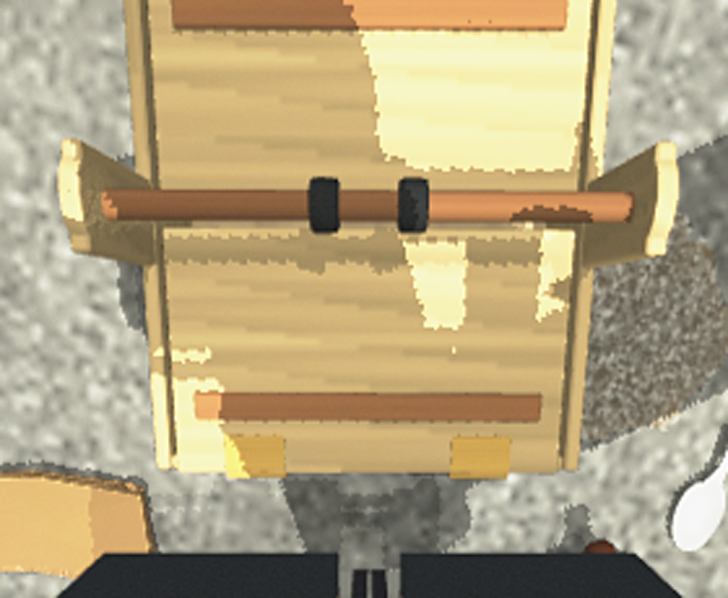

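View pics/side15z.png

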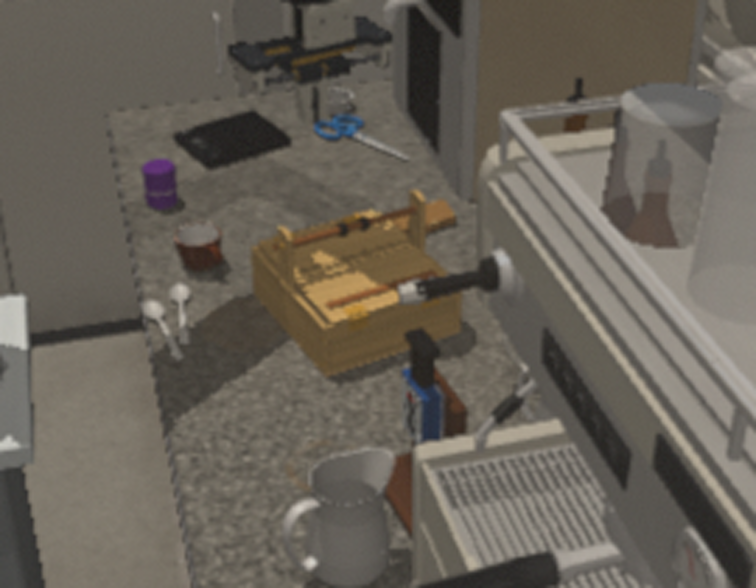

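```bash
python3 - <<'E'
from h import *
st=get_state();f=grab_frame('wrist');c=cam(f,st);print(st['eef_pos'])
P=lambda u,v:(110+u/2.6,v/2.6)
print(atz(c,P(368.5,205),.128)); a=atz(c,P(110,205),.128);b=atz(c,P(628,207),.128);print(a,b,(a+b)/2,np.arctan2(*(a-b)[1::-1]),np.linalg.norm(a-b))
a=atz(c,P(160,470),.077);b=atz(c,P(578,470),.077);print(a,b,np.arctan2(*(a-b)[1::-1]))
from plan import *
plan([.50,-.22,.32],[np.pi,0,-3.0],n=11)
plan([.40,-.345,.32],[np.pi,0,-3.0],n=11)
E
```

```text
[0.53598768 0.09832941 0.2563743 ]
[ 0.56133051 -0.00094166  0.128     ]
[0.64640723 0.0208977  0.128     ] [ 0.47570534 -0.0222663   0.128     ] [ 0.56105628 -0.0006843   0.128     ] 0.24767031919854066 0.17607460516226375
[0.6255073  0.12264495 0.077     ] [0.44506199 0.07632931 0.077     ] 0.2512502173572397
n 11
27.2 10.4 -5.8 0 -0 0.1528; 28.5 6.1 -5.8 0 -0 0.1528; 29.1 1.7 -5.8 0 -0 0.1528; 29 -2.7 -5.8 0 -0 0.1528; 28.2 -7.1 -5.8 0 -0 0.1528; 26.8 -11.3 -5.8 0 -0 0.1528; 24.8 -15.3 -5.8 0 -0 0.1528; 22.2 -18.9 -5.8 0 -0 0.1528
19 -22 -5.8 0 -0 0.1528; 15.5 -24.7 -5.8 0 -0 0.1528; 11.5 -26.7 -5.8 0 -0 0.1528
n 11
36 22 -5.8 0 -0 0.1528; 38.9 16.3 -5.8 0 -0 0.1528; 40.9 10.2 -5.8 0 -0 0.1528; 42 3.8 -5.8 0 -0 0.1528; 42.1 -2.6 -5.8 0 -0 0.1528; 41.2 -9 -5.8 0 -0 0.1528; 39.3 -15.2 -5.8 0 -0 0.1528; 36.6 -21 -5.8 0 -0 0.1528
33 -26.3 -5.8 0 -0 0.1528; 28.6 -31 -5.8 0 -0 0.1528; 23.5 -35 -5.8 0 -0 0.1528
```

```bash
python3 - <<'E'
from h import *
f=grab_frame('scene');c=cam(f);g=grab_frame('side');s=cam(g)
i=cv2.cvtColor(f['frame'],cv2.COLOR_RGB2BGR); cv2.imwrite('pics/s16a.png',cv2.resize(i[0:200,250:512],None,fx=3,fy=3,interpolation=cv2.INTER_CUBIC))
i=cv2.cvtColor(g['frame'],cv2.COLOR_RGB2BGR); cv2.imwrite('pics/s16b.png',cv2.resize(i[130:384,200:512],None,fx=2.3,fy=2.3,interpolation=cv2.INTER_CUBIC))
print(tri([(c,(295,138)),(s,(276,215))]))
E
```

```text
[ 0.59612834 -0.20842653  0.1728046 ]
```

View pics/s16a.png

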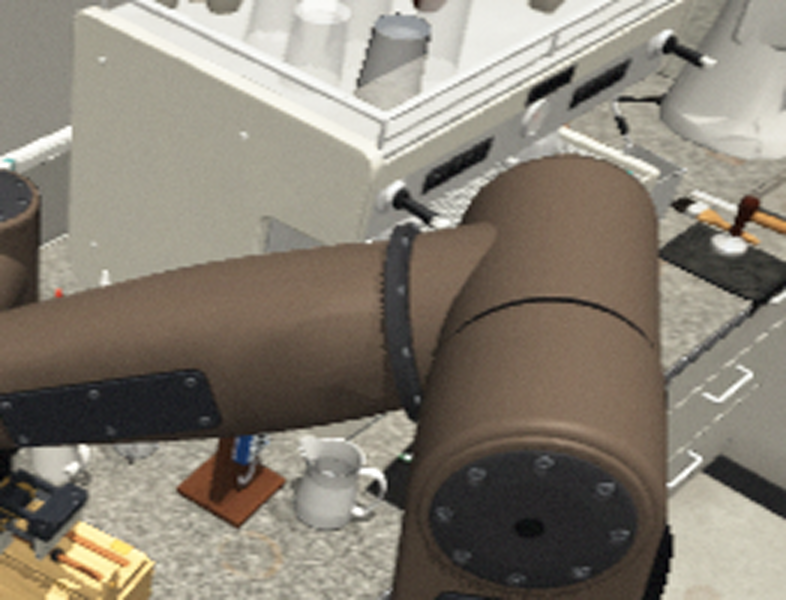

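View pics/s16b.png

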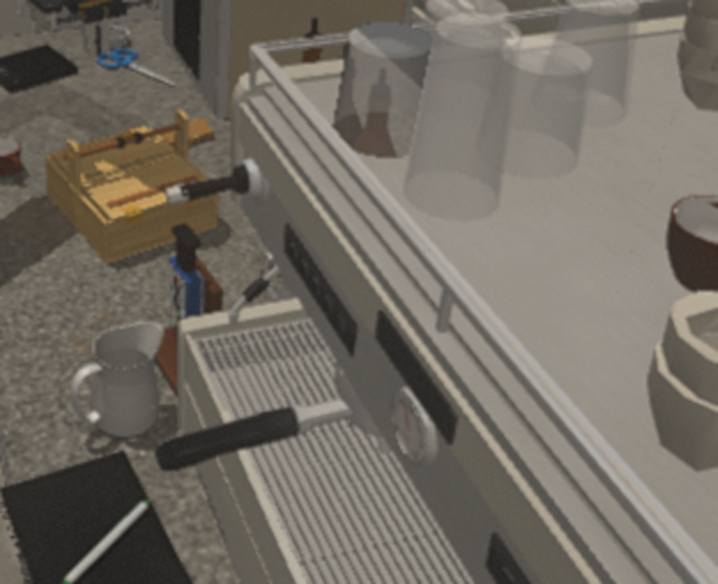

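```bash
python3 - <<'E'
from h import *
f=grab_frame('scene');c=cam(f);g=grab_frame('side');s=cam(g)
A=lambda u,v:(250+u/3,v/3);B=lambda u,v:(200+u/2.3,130+v/2.3)
print('knob tip',tri([(c,A(447,222)),(s,B(172,193))]))
print('knob base',tri([(c,A(392,195)),(s,B(258,178))]))
print('corner',tri([(c,A(380,130)),(s,B(252,48))]))
print('drip tray corner at z .1', atz(s,B(183,320),.1), atz(s,B(183,320),.08))
print('jug rim',tri([(c,A(330,450)),(s,B(130,345))]))
print('stand foot corners', [atz(c,A(*p),.014) for p in [(178,490),(238,524),(284,484)]])
print('cap',tri([(c,(337.5,128)),(s,B(186,238))]))
E
```

```text
knob tip [ 0.46435188 -0.55731803  0.39915554]
knob base [ 0.54638962 -0.55559116  0.39937047]
corner [ 0.55314779 -0.50324626  0.5048936 ]
drip tray corner at z .1 [ 0.53135264 -0.38938581  0.1       ] [ 0.53839342 -0.36693986  0.08      ]
jug rim [ 0.45827642 -0.4212554   0.10522602]
stand foot corners [array([ 0.59661147, -0.28254866,  0.014     ]), array([ 0.49644777, -0.29860466,  0.014     ]), array([ 0.50700259, -0.40496332,  0.014     ])]
cap [ 0.54302493 -0.36102027  0.19940432]
```

```bash
python3 - <<'E'
from plan import *
plan([.60,-.335,.36],[np.pi,0,-3.01],n=11)
E
```

```text
n 11
39.6 4.2 -9.4 0 -0 0.1537; 39.8 -1.9 -9.4 0 -0 0.1537; 39 -8 -9.4 0 -0 0.1537; 37.3 -13.9 -9.4 0 -0 0.1537; 34.8 -19.4 -9.4 0 -0 0.1537; 31.4 -24.5 -9.4 0 -0 0.1537; 27.3 -29.1 -9.4 0 -0 0.1537; 22.5 -32.9 -9.4 0 -0 0.1537
17.2 -35.9 -9.4 0 -0 0.1537; 11.5 -38.1 -9.4 0 -0 0.1537; 5.5 -39.5 -9.4 0 -0 0.1537
```

Emit:
{"api": "step_arm", "payload": {"commands": "40 4 -20 0 0 0.1537; 40 -2 -20 0 0 0.1537; 39 -8 -15 0 0 0.1537; 37 -14 -15 0 0 0.1537; 35 -19 -15 0 0 0.1537; 31 -25 -10 0 0 0.1537; 27 -29 -5 0 0 0.1537; 23 -33 -4 0 0 0.1537", "jaw": 87}}

```text
t: 27.82
eef_pos: [0.5831, -0.2183, 0.3609]
ee_rot: [-3.141, 0.0, -2.554]
force: [0.5, -0.1, -0.2]
width: 0.0751
```

Emit:
{"api": "step_arm", "payload": {"commands": "17 -36 0 0 0 0.1537; 12 -38 0 0 0 0.1537; 6 -39 0 0 0 0.1537; 0 0 0 0 0 0; 0 0 0 0 0 0"}}

```text
t: 28.45
eef_pos: [0.5994, -0.3349, 0.3601]
ee_rot: [3.141, -0.001, -3.009]
force: [-0.6, 0.1, -0.4]
width: 0.0872
```

```bash
python3 look.py 17 wrist
```

```text
28.45 [ 0.5994 -0.3349  0.3601] [ 3.1411e+00 -6.0000e-04 -3.0093e+00] 0.08715018981985954 [-0.6  0.1 -0.4]
local -0.04673853957929364 -0.3318406390368125
```

View pics/wrist17.png

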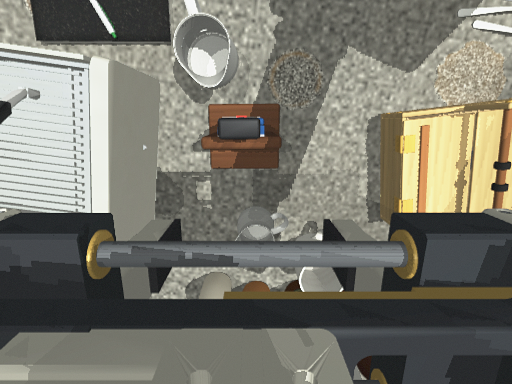

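```bash
python3 - <<'E'
import cv2
i=cv2.imread('pics/wrist17.png'); cv2.imwrite('pics/w17z.png',cv2.resize(i[85:185,185:305],None,fx=6,fy=6,interpolation=cv2.INTER_CUBIC))
E
```

```text
(no output)
```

View pics/w17z.png

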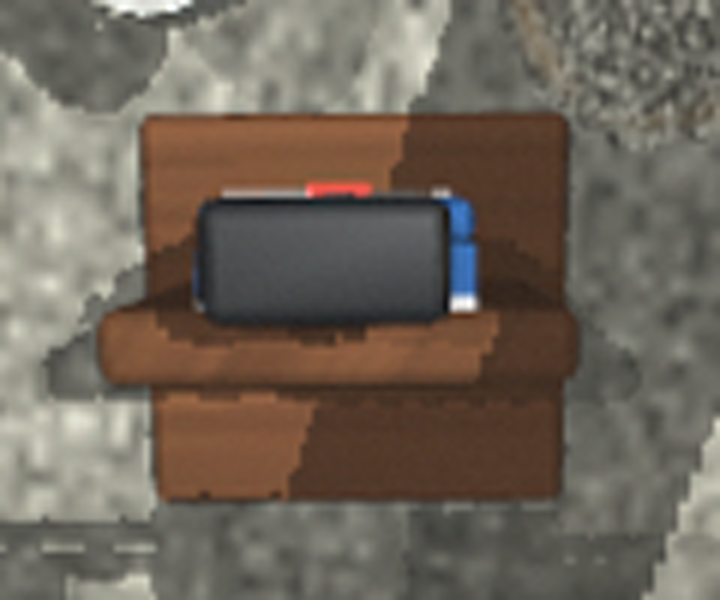

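```bash
python3 - <<'E'
from h import *
st=get_state();f=grab_frame('wrist');c=cam(f,st);print(st['eef_pos'],st['ee_rot'])
P=lambda u,v:(185+u/6,85+v/6)
q=lambda a,b,z:(atz(c,P(*a),z),atz(c,P(*b),z))
a,b=q((143,117),(565,116),.014);print('foot front',a,b,np.linalg.norm(a-b),np.arctan2(a[0]-b[0],-(a[1]-b[1])))
a,b=q((105,385),(575,383),.150);print('board back top',a,b,np.linalg.norm(a-b),np.arctan2(a[0]-b[0],-(a[1]-b[1])))
a,b=q((103,314),(577,312),.150);print('board front top',a,b,np.linalg.norm(a-b),(a+b)/2)
print('cap',atz(c,P(326,261),.205)); a,b=q((203,261),(449,261),.205);print(np.linalg.norm(a-b)); a,b=q((326,199),(326,322),.205);print(np.linalg.norm(a-b))
yw=.132;ex=np.array([np.cos(yw),np.sin(yw)]);print(ex)
E
```

```text
[ 0.59948706 -0.33449138  0.36051092] [ 3.14143807e+00 -6.92277840e-05 -3.00866014e+00]
foot front [ 0.51941862 -0.41694682  0.014     ] [ 0.50370947 -0.30135457  0.014     ] 0.11665480632700018 0.13507394442431594
board back top [ 0.57632663 -0.39904144  0.15      ] [ 0.56308741 -0.30304847  0.15      ] 0.09690163899436875 0.13705406453734423
board front top [ 0.56201887 -0.40069822  0.15      ] [ 0.54882014 -0.30493913  0.15      ] 0.09666442638888847 [ 0.55541951 -0.35281867  0.15      ]
cap [ 0.54319727 -0.35478763  0.205     ]
0.041792644340926936
0.020389954582789836
[0.99130064 0.13161701]
```

```bash
python3 - <<'E'
from plan import *
plan([.5437,-.3546,.275],[np.pi,0,-3.0066],n=4)
E
```

```text
n 4
14.5 -3.2 21.4 -0 0.0001 -0.0004; 14.5 -3.2 21.4 -0 0.0001 -0.0004; 14.5 -3.2 21.4 -0 0.0001 -0.0004; 14.5 -3.2 21.4 -0 0.0001 -0.0004
```

Emit:
{"api": "step_arm", "payload": {"commands": "15 -3 21 0 0 0; 15 -3 21 0 0 0; 14 -3 21 0 0 0; 14 -4 22 0 0 -0.002; 0 0 0 0 0 0; 0 0 0 0 0 0; 0 0 0 0 0 0"}}

```text
t: 29.42
eef_pos: [0.5447, -0.3551, 0.2767]
ee_rot: [-3.141, 0.002, -3.007]
force: [-0.2, -0.8, 0.5]
width: 0.0871
```

```bash
python3 look.py 18 wrist
python3 - <<'E'
import cv2
i=cv2.imread('pics/wrist18.png'); cv2.imwrite('pics/w18z.png',cv2.resize(i[100:280,130:370],None,fx=3.2,fy=3.2,interpolation=cv2.INTER_CUBIC))
E
```

```text
29.425 [ 0.5447 -0.3551  0.2767] [-3.1407e+00  1.6000e-03 -3.0068e+00] 0.08713947464269362 [-0.2 -0.8  0.5]
local -0.10475728684575406 -0.33759695480531404
```

View pics/w18z.png

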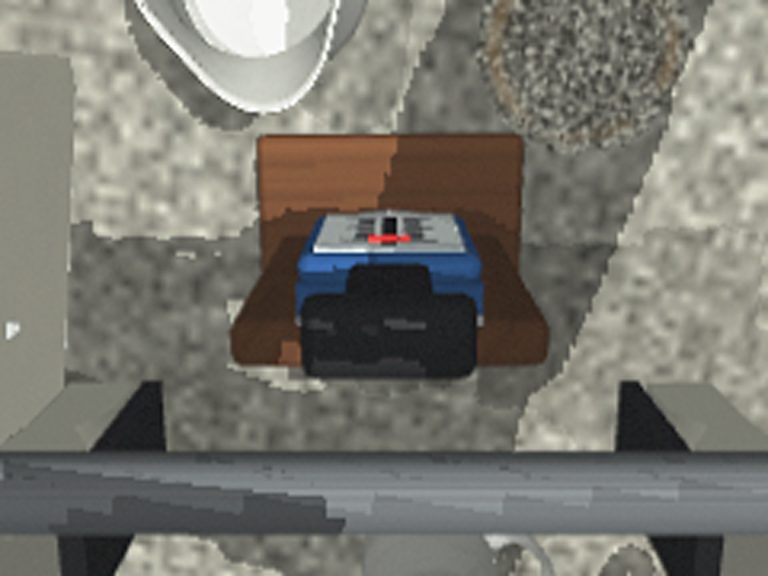

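```bash
python3 - <<'E'
from h import *
st=get_state();f=grab_frame('wrist');c=cam(f,st);print(st['eef_pos'],st['ee_rot'])
P=lambda u,v:(130+u/3.2,100+v/3.2)
print(atz(c,P(389.5,339),.205),atz(c,P(389.5,377),.205),atz(c,P(389.5,295),.195))
print('board front top',atz(c,P(389,330),.15), atz(c,P(389,364),.15), 'backedge')
a,b=atz(c,P(260,136),.014),atz(c,P(522,135),.014);print(a,b,np.arctan2(a[0]-b[0],b[1]-a[1]),(a+b)/2,np.linalg.norm(a-b))
E
```

```text
[ 0.54455635 -0.35512785  0.27652314] [-3.14085123e+00  1.36131257e-03 -3.00694674e+00]
[ 0.54183316 -0.35561643  0.205     ] [ 0.55155077 -0.35430032  0.205     ] [ 0.53355562 -0.35674394  0.195     ]
board front top [ 0.55674802 -0.35378697  0.15      ] [ 0.56771124 -0.35230379  0.15      ] backedge
[ 0.517771   -0.41682266  0.014     ] [ 0.50178392 -0.30203371  0.014     ] 0.13838355254609347 [ 0.50977746 -0.35942818  0.014     ] 0.11589689121922947
```

Emit:
{"api": "step_arm", "payload": {"commands": "1.5 0 30 0 0 0; 0 0 30 0 0 0; 0 0 20 0 0 0; 0 0 10 0 0 0; 0 0 0 0 0 0; 0 0 0 0 0 0"}}

```text
t: 30.28
eef_pos: [0.5429, -0.3558, 0.1867]
ee_rot: [-3.141, 0.001, -3.007]
force: [-0.7, -0.0, 0.5]
width: 0.0872
```

```bash
python3 look.py 19 side wrist
```

```text
30.275 [ 0.5429 -0.3558  0.1867] [-3.1407e+00  1.3000e-03 -3.0075e+00] 0.08718179485741168 [-0.7 -0.   0.5]
local -0.10667687601084187 -0.337813843120097
```

View pics/side19z.png

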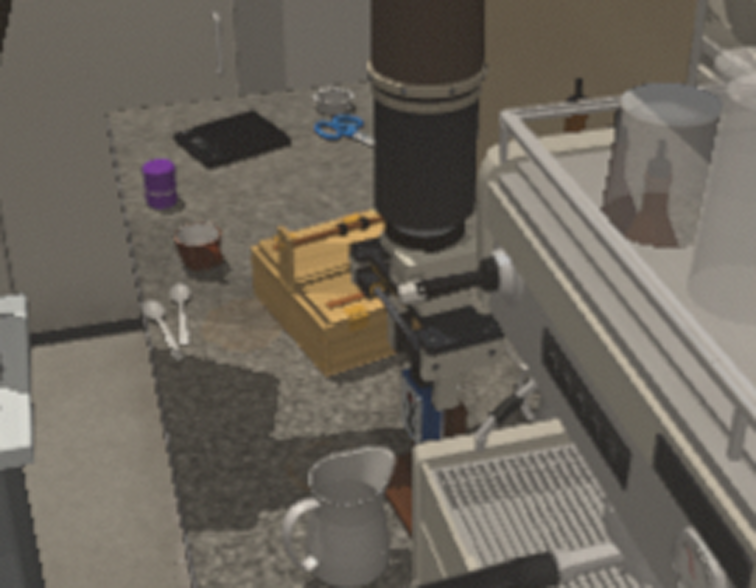

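View pics/wrist19.png

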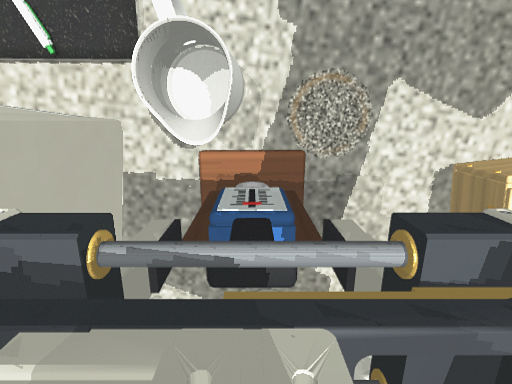

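Emit:
{"api": "step_arm", "payload": {"commands": "0 0 0 0 0 0; 0 0 0 0 0 0; 0 0 0 0 0 0; 0 0 0 0 0 0; 0 0 0 0 0 0; 0 0 0 0 0 0; 0 0 0 0 0 0", "jaw": 5, "grip_force": 45}}

```text
t: 31.25
eef_pos: [0.5423, -0.3556, 0.1856]
ee_rot: [-3.142, -0.0, -3.008]
force: [0.4, -0.2, 0.2]
width: 0.0434
```

Emit:
{"api": "step_arm", "payload": {"commands": "0 0 0 0 0 0; 0 0 0 0 0 0; 0 0 2 0 0 0; 0 0 2 0 0 0; 0 0 0 0 0 0", "jaw": 70}}

```text
t: 31.88
eef_pos: [0.5421, -0.3555, 0.1812]
ee_rot: [3.141, -0.0, -3.008]
force: [0.1, -0.4, 0.3]
width: 0.0699
```

Emit:
{"api": "step_arm", "payload": {"commands": "0 0 0 0 0 0; 0 0 0 0 0 0; 0 0 0 0 0 0; 0 0 0 0 0 0; 0 0 0 0 0 0; 0 0 0 0 0 0", "jaw": 5, "grip_force": 20}}

```text
t: 32.62
eef_pos: [0.5422, -0.3556, 0.1816]
ee_rot: [-3.141, -0.0, -3.008]
force: [-0.4, -0.5, -0.3]
width: 0.0436
```

```bash
python3 look.py 20 side wrist
```

```text
32.625 [ 0.5422 -0.3556  0.1816] [-3.1415 -0.     -3.0077] 0.04360275845789241 [-0.4 -0.5 -0.3]
local -0.10726795344506879 -0.33745352584814514
```

View pics/wrist20.png

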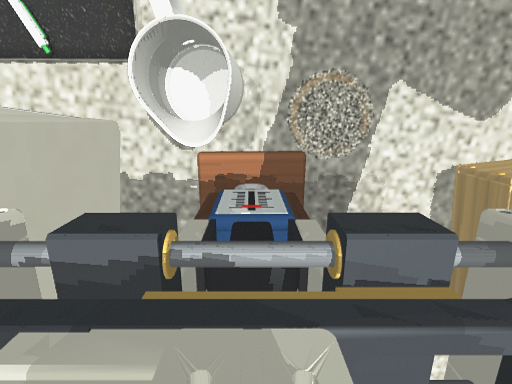

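Emit:
{"api": "step_arm", "payload": {"commands": "0 0 0 0 0 0; 0 0 1.5 0 0 0; 0 0 0 0 0 0", "jaw": 50}}

```text
t: 33.1
eef_pos: [0.5424, -0.3556, 0.1801]
ee_rot: [-3.141, 0.0, -3.008]
force: [0.2, -0.0, -0.9]
width: 0.0497
```

Emit:
{"api": "step_arm", "payload": {"commands": "0 0 0 0 0 0; 0 0 0 0 0 0; 0 0 0 0 0 0; 0 0 0 0 0 0", "jaw": 5}}

```text
t: 33.6
eef_pos: [0.5423, -0.3555, 0.1801]
ee_rot: [3.142, 0.0, -3.008]
force: [0.5, 0.5, 0.9]
width: 0.0439
```

Emit:
{"api": "step_arm", "payload": {"commands": "0 0 0 0 0 0; 0 0 1.5 0 0 0; 0 0 0 0 0 0", "jaw": 50}}

```text
t: 33.98
eef_pos: [0.5425, -0.356, 0.1797]
ee_rot: [-3.14, 0.001, -3.007]
force: [-1.4, -0.0, 7.4]
width: 0.0498
```

Emit:
{"api": "step_arm", "payload": {"commands": "0 0 0 0 0 0; 0 0 0 0 0 0; 0 0 0 0 0 0; 0 0 0 0 0 0", "jaw": 5}}

```text
t: 34.48
eef_pos: [0.5428, -0.356, 0.1797]
ee_rot: [-3.14, 0.001, -3.007]
force: [0.5, 0.2, 6.8]
width: 0.0436
```

```bash
python3 look.py 21 side wrist scene
python3 - <<'E'
import cv2
i=cv2.imread('pics/wrist21.png'); cv2.imwrite('pics/w21z.png',cv2.resize(i[140:310,150:355],None,fx=3.8,fy=3.5,interpolation=cv2.INTER_CUBIC))
i=cv2.imread('pics/side21.png'); cv2.imwrite('pics/sd21z.png',cv2.resize(i[180:290,230:340],None,fx=6,fy=5.4,interpolation=cv2.INTER_CUBIC))
E
```

```text
34.475 [ 0.5428 -0.356   0.1797] [-3.1402e+00  1.3000e-03 -3.0074e+00] 0.043562282674639255 [0.5 0.2 6.8]
local -0.1068629604866519 -0.33798452191671646
```

View pics/w21z.png

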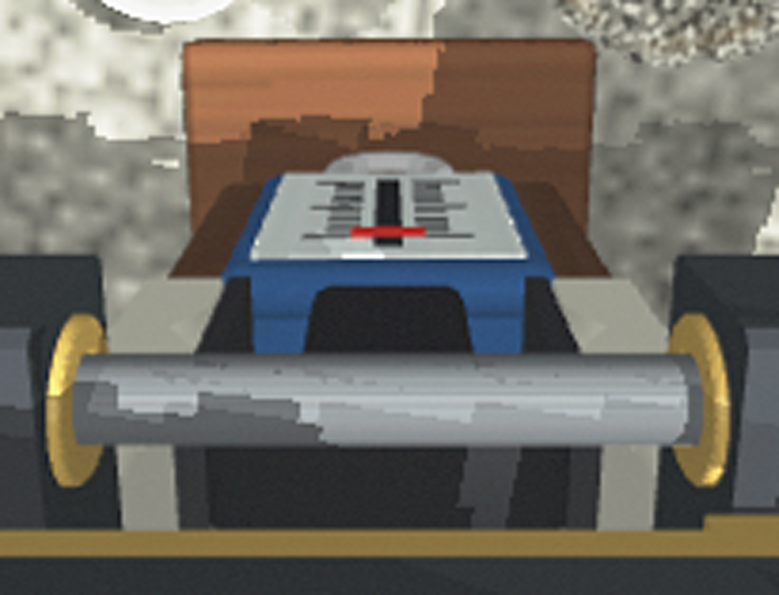

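View pics/sd21z.png

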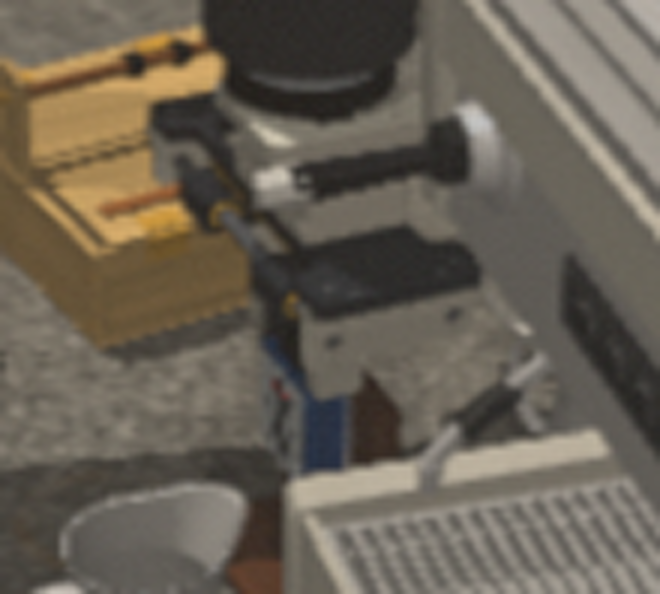

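View pics/scene21.png

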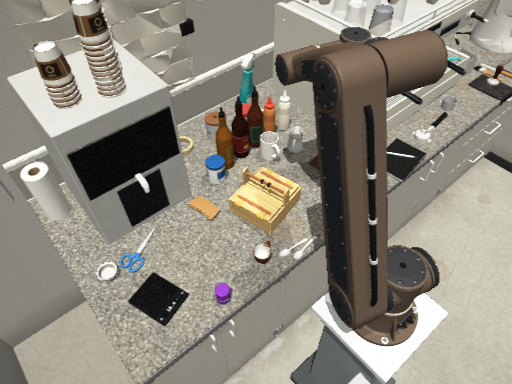

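The pads are longer than the 40 mm stem. They stop on the T handle's 44 mm cap even with the tips touching the housing. I'll grip the cap's sides instead, with the pad centre on the cap (TCP ≈ 0.200).

Emit:
{"api": "step_arm", "payload": {"commands": "0 0 0 0 0 0; 0 0 -1 0 0 0; 0 0 -10 0 0 0; 0 0 -10 0 0 0; 0 0 0 0 0 0; 0 0 0 0 0 0", "jaw": 55}}

```text
t: 35.38
eef_pos: [0.5422, -0.3554, 0.1995]
ee_rot: [3.141, 0.0, -3.008]
force: [-1.0, 0.1, 0.2]
width: 0.0554
```

Emit:
{"api": "step_arm", "payload": {"commands": "0 0 0 0 0 0; 0 0 0 0 0 0; 0 0 0 0 0 0; 0 0 0 0 0 0; 0 0 0 0 0 0; 0 0 0 0 0 0", "jaw": 5, "grip_force": 58}}

```text
t: 36.12
eef_pos: [0.5422, -0.3555, 0.1994]
ee_rot: [3.141, -0.0, -3.008]
force: [0.0, -1.2, -1.0]
width: 0.0431
```

Emit:
{"api": "step_arm", "payload": {"commands": "0 0 -5 0 0 0; 0 0 -5 0 0 0; 0 0 -5 0 0 0; 0 0 -5 0 0 0; 0 0 -2.5 0 0 0; 0 0 0 0 0 0; 0 0 0 0 0 0"}}

```text
t: 37.0
eef_pos: [0.5422, -0.3555, 0.2219]
ee_rot: [3.141, -0.0, -3.008]
force: [-0.0, 1.0, -2.6]
width: 0.0436
```

```bash
python3 look.py 22 side wrist
```

```text
37.0 [ 0.5422 -0.3555  0.2219] [ 3.1415e+00 -1.0000e-04 -3.0077e+00] 0.04361386210953166 [-0.   1.  -2.6]
local -0.10725858719979275 -0.337351471485684
```

View pics/wrist22.png

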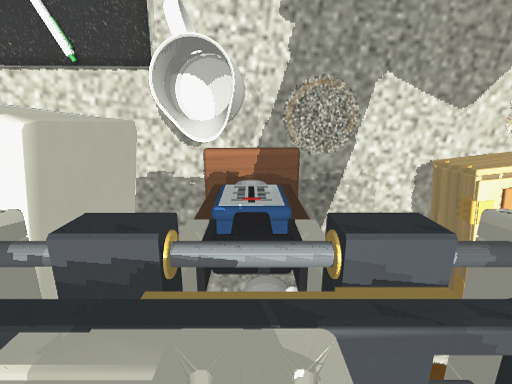

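Emit:
{"api": "step_arm", "payload": {"commands": "3 0 0 0 0 0; 4 0 0 0 0 0; 5 0 0 0 0 0; 6 0 0 0 0 0; 0 0 0 0 0 0; 0 0 0 0 0 0"}}

```text
t: 37.85
eef_pos: [0.5245, -0.358, 0.2222]
ee_rot: [-3.141, 0.0, -3.008]
force: [-1.0, -0.0, -2.2]
width: 0.0433
```

Emit:
{"api": "step_arm", "payload": {"commands": "10 0 0 0 0 0; 20 0 0 0 0 0; 20 0 0 0 0 0; 0 0 -20 0 0 0; 0 0 -20 0 0 0; 0 0 0 0 0 0; 0 0 0 0 0 0"}}

```text
t: 38.72
eef_pos: [0.4739, -0.3645, 0.2613]
ee_rot: [3.141, -0.0, -3.008]
force: [-0.2, -1.5, -2.9]
width: 0.0436
```

```bash
python3 look.py 23 side wrist
```

```text
38.725 [ 0.4739 -0.3645  0.2613] [ 3.1408e+00 -4.0000e-04 -3.0083e+00] 0.043587125231676044 [-0.2 -1.5 -2.9]
local -0.17560995323859166 -0.32881448072953556
```

View pics/wrist23.png

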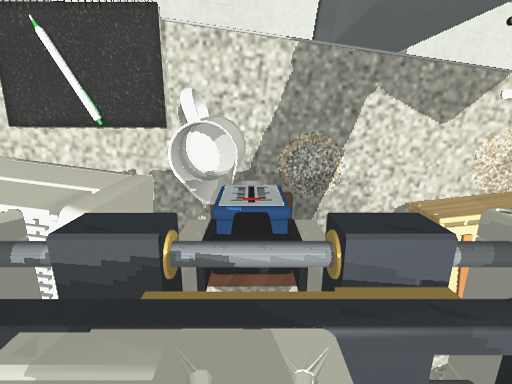

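View pics/side23z.png

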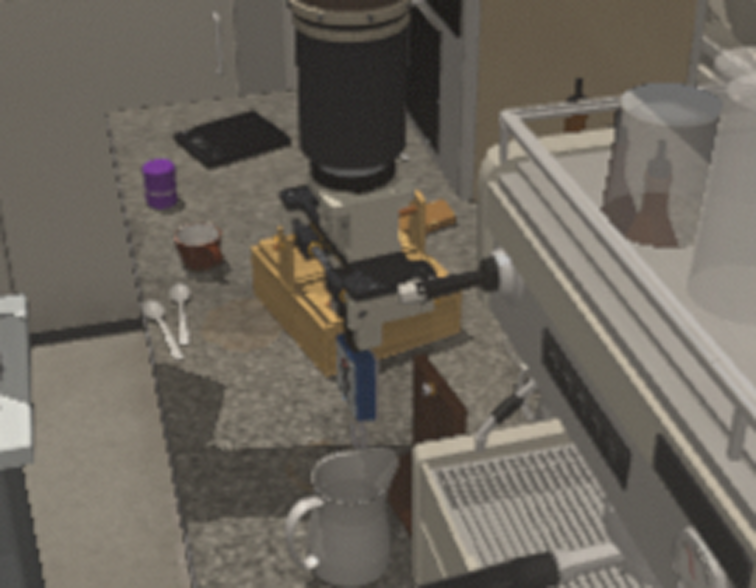

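```bash
python3 - <<'E'
from plan import *
plan([.474,-.3645,.34],[np.pi,0,-3.0083],n=3)
plan([.576,-.0589,.34],[np.pi,0,-2.8916],p0=[.474,-.3645,.34],n=8)
E
```

```text
n 3
0.1 0 -26.3 0.0003 -0.0004 0.0001; 0.1 0 -26.3 0.0003 -0.0004 0.0001; 0.1 -0 -26.3 0.0003 -0.0004 0.0001
n 8
-17.7 36.2 0 0.0001 -0.0002 -0.0145; -18.3 35.9 0 0.0001 -0.0002 -0.0145; -18.8 35.6 0 0.0001 -0.0002 -0.0145; -19.3 35.4 0 0.0001 -0.0002 -0.0145; -19.8 35.1 0 0.0001 -0.0002 -0.0145; -20.3 34.8 0 0.0001 -0.0002 -0.0145; -20.8 34.5 0 0.0001 -0.0002 -0.0145; -21.3 34.2 0 0.0001 -0.0002 -0.0145
```

Emit:
{"api": "step_arm", "payload": {"commands": "0 0 -26 0 0 0; 0 0 -26 0 0 0; 0 0 -27 0 0 0; 0 0 0 0 0 0"}}

```text
t: 39.33
eef_pos: [0.4755, -0.365, 0.3425]
ee_rot: [-3.14, 0.002, -3.007]
force: [-0.4, -0.1, -3.0]
width: 0.0436
```

Emit:
{"api": "step_arm", "payload": {"commands": "-18 36 0 0 0 -0.0145; -18 36 0 0 0 -0.0145; -19 36 0 0 0 -0.0145; -19 35 0 0 0 -0.0145; -20 35 0 0 0 -0.0145; -20 35 0 0 0 -0.0145; -21 35 0 0 0 -0.0145; -21 34 0 0 0 -0.0145"}}

```text
t: 40.33
eef_pos: [0.5762, -0.0572, 0.3393]
ee_rot: [3.141, -0.002, -2.891]
force: [0.3, -0.9, -0.9]
width: 0.0434
```

Emit:
{"api": "step_arm", "payload": {"commands": "0 0 0 0 0 0; 0 0 0 0 0 0; 0 0 0 0 0 0"}}

```text
t: 40.7
eef_pos: [0.5761, -0.0594, 0.3405]
ee_rot: [3.142, -0.001, -2.893]
force: [0.0, -0.1, -1.4]
width: 0.0433
```

```bash
cat > look.py <<'E'
from h import *
import sys
n=sys.argv[1]
st=get_state();print(st['t'],np.round(st['eef_pos'],4),np.round(st['ee_rot'],4),st['width'],np.round(st['force'],1))
d=np.array(st['eef_pos'])[:2]-[.5612,-.0008];print('local',d@[.9689,.2474],d@[-.2474,.9689])
for k in sys.argv[2:]:
    f=grab_frame(k);save(f,k+n)
    if k!='wrist':
        i=cv2.cvtColor(f['frame'],cv2.COLOR_RGB2BGR); cv2.imwrite('pics/%s%sz.png'%(k,n),cv2.resize(i[120:270,180:340],None,fx=4.5,fy=4,interpolation=cv2.INTER_CUBIC))
E
python3 look.py 24 side scene wrist
```

```text
40.7 [ 0.5761 -0.0594  0.3405] [ 3.1415e+00 -8.0000e-04 -2.8927e+00] 0.04330666829810244 [ 0.  -0.1 -1.4]
local -5.240018870026143e-05 -0.060442262413521096
```

View pics/side24z.png

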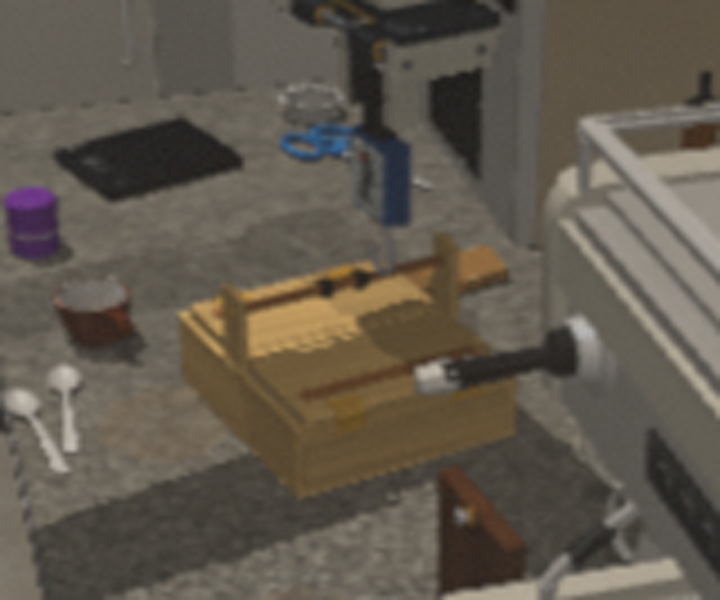

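View pics/scene24z.png

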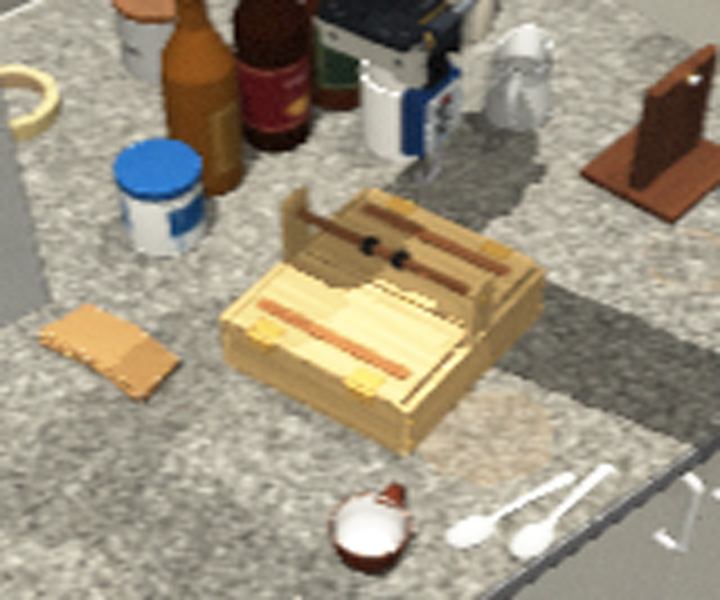

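View pics/wrist24.png

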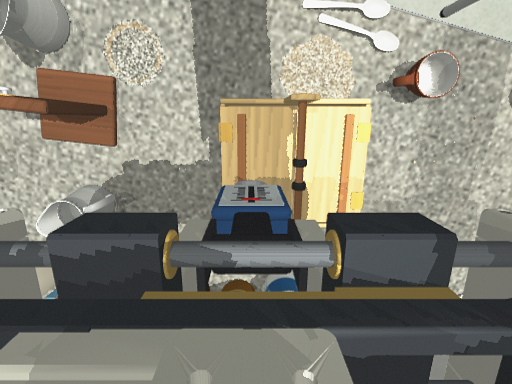

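```bash
python3 - <<'E'
import cv2
i=cv2.imread('pics/wrist24.png'); cv2.imwrite('pics/w24z.png',cv2.resize(i[85:235,205:385],None,fx=4.2,fy=4,interpolation=cv2.INTER_CUBIC))
E
```

```text
(no output)
```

View pics/w24z.png

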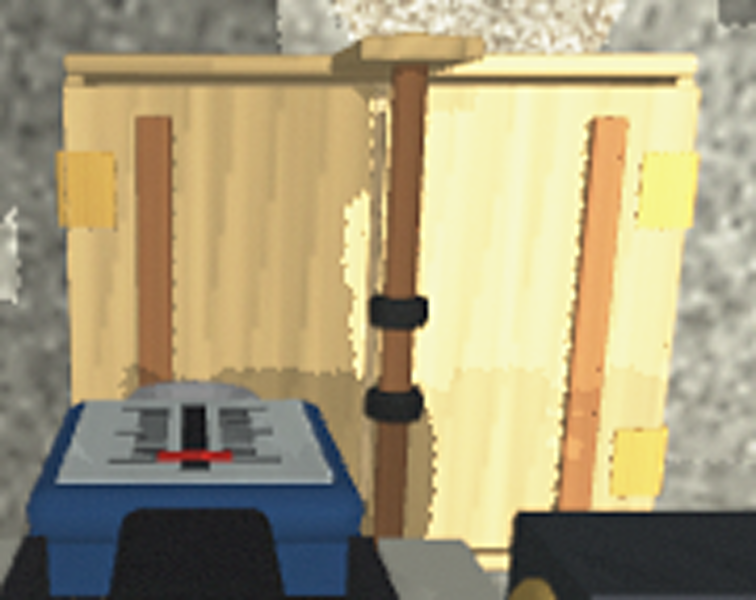

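```bash
python3 - <<'E'
from h import *
st=get_state();f=grab_frame('wrist');c=cam(f,st);print(st['eef_pos'],st['ee_rot'])
P=lambda u,v:(205+u/4.2,85+v/4)
Rt=R.from_euler('xyz',st['ee_rot'])
for u,v in[(399,311),(394,403),(396.5,357),(409,68)]:
    p=atz(c,P(u,v),.128);print(p, 1000*Rt.inv().apply(p-st['eef_pos']))
E
```

```text
[ 0.57627677 -0.05938545  0.34104949] [-3.14158863e+00  4.16623243e-05 -2.89277352e+00]
[ 0.54755231 -0.00386547  0.128     ] [ 14.17640267  60.8847099  213.0486546 ]
[0.57656405 0.00331073 0.128     ] [-15.70909927  60.69548731 213.04990046]
[ 5.61899565e-01 -3.16606008e-04  1.28000000e-01] [ -0.60295324  60.79113315 213.04927072]
[ 0.47685776 -0.02229105  0.128     ] [ 87.23130961  60.43577913 213.04561277]
```

Emit:
{"api": "step_arm", "payload": {"commands": "0 0 25 0 0 0; 0 0 25 0 0 0; 0 0 16 0 0 0; 0 0 10 0 0 0; 0 0 0 0 0 0; 0 0 0 0 0 0"}}

```text
t: 41.65
eef_pos: [0.577, -0.0586, 0.266]
ee_rot: [-3.141, 0.001, -2.891]
force: [0.3, 0.1, -2.0]
width: 0.0432
```

```bash
python3 look.py 25 side scene
```

```text
41.65 [ 0.577  -0.0586  0.266 ] [-3.1412e+00  1.3000e-03 -2.8915e+00] 0.04317494388899679 [ 0.3  0.1 -2. ]
local 0.0010193093277351937 -0.059946888662337335
```

View pics/side25z.png

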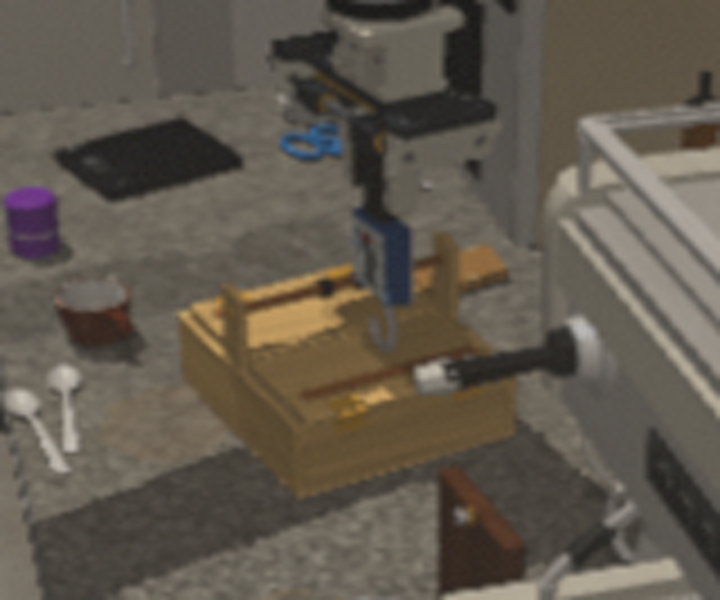

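View pics/scene25z.png

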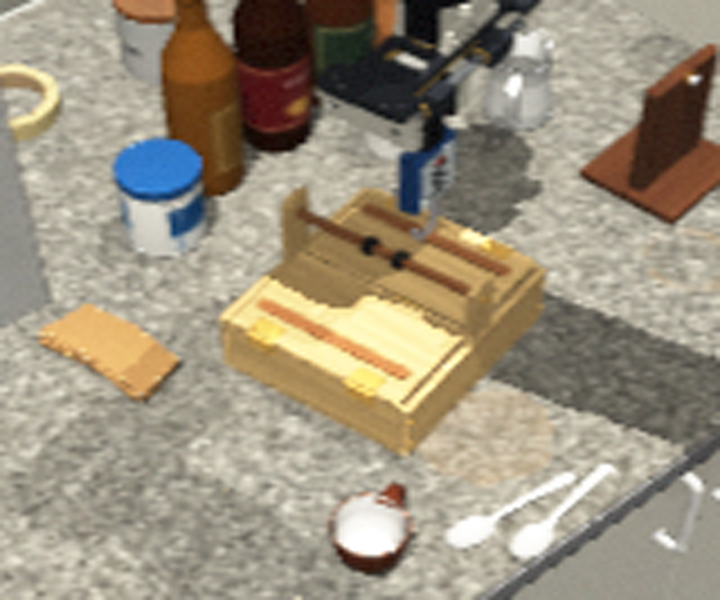

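Emit:
{"api": "step_arm", "payload": {"commands": "0 12 0 0 0 0; 0 12 0 0 0 0; 0 8 0 0 0 0; 0 8 0 0 0 0; 0 0 0 0 0 0"}}

```text
t: 42.38
eef_pos: [0.5665, -0.0192, 0.2652]
ee_rot: [3.142, 0.0, -2.891]
force: [-0.2, 0.9, -2.0]
width: 0.0434
```

Emit:
{"api": "step_arm", "payload": {"commands": "0 6 0 0 0 0; 0 6 0 0 0 0; 0 5 0 0 0 0; 0 4 0 0 0 0; 0 0 0 0 0 0; 0 0 0 0 0 0"}}

```text
t: 43.12
eef_pos: [0.5614, 0.0004, 0.2651]
ee_rot: [-3.142, -0.0, -2.892]
force: [-0.4, 0.1, -2.0]
width: 0.0436
```

```bash
python3 look.py 26 side scene wrist
```

```text
43.125 [5.614e-01 4.000e-04 2.651e-01] [-3.1415 -0.     -2.8917] 0.043609676763031374 [-0.4  0.1 -2. ]
local 0.000520646089200662 0.0011230699709403624
```

View pics/side26z.png

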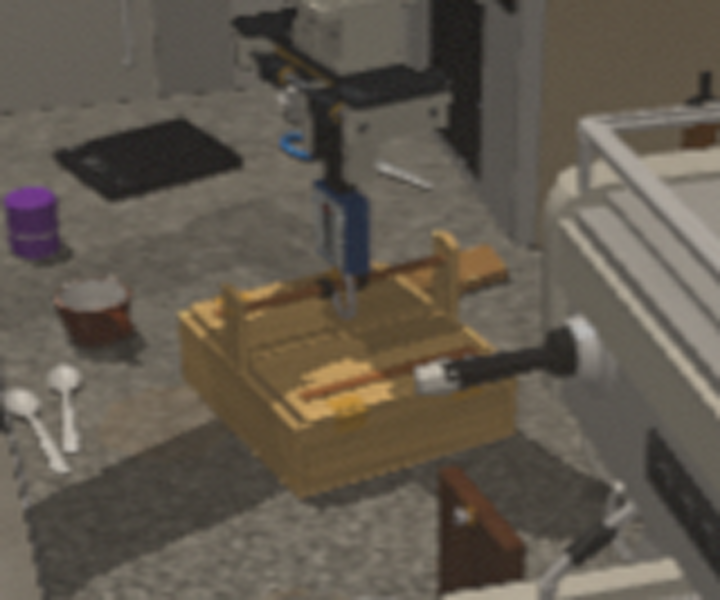

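View pics/scene26z.png

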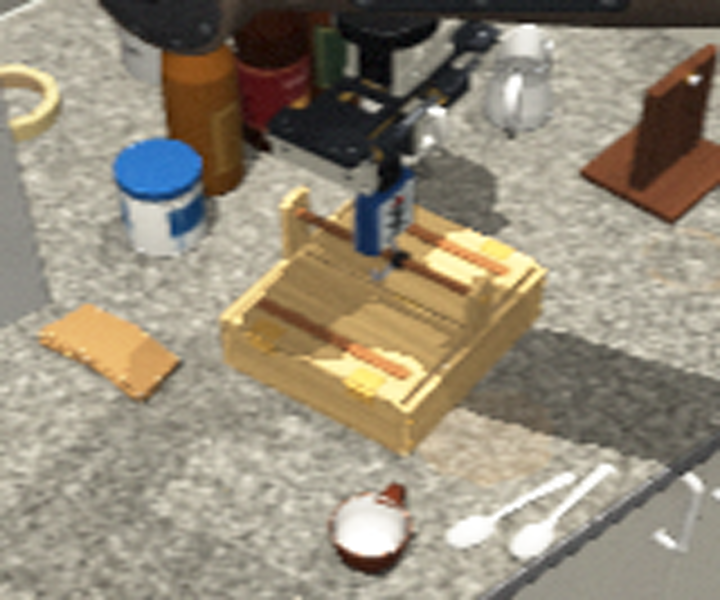

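Emit:
{"api": "step_arm", "payload": {"commands": "0 0 -8 0 0 0; 0 0 -8 0 0 0; 0 0 -5 0 0 0; 0 0 -4 0 0 0; 0 0 -4 0 0 0; 0 0 0 0 0 0"}}

```text
t: 44.02
eef_pos: [0.5613, 0.0005, 0.294]
ee_rot: [3.141, -0.0, -2.892]
force: [0.4, -0.2, -3.5]
width: 0.0428
```

Emit:
{"api": "step_arm", "payload": {"commands": "0 0 -3 0 0 0; 0 0 -3 0 0 0; 0 0 0 0 0 0; 0 0 0 0 0 0"}}

```text
t: 44.52
eef_pos: [0.5613, 0.0005, 0.2998]
ee_rot: [3.141, -0.001, -2.892]
force: [-0.4, 0.0, -6.4]
width: 0.0432
```

```bash
python3 look.py 27 side scene
```

```text
44.525 [5.613e-01 5.000e-04 2.998e-01] [ 3.1414e+00 -5.0000e-04 -2.8917e+00] 0.0431901396067347 [-0.4  0.  -6.4]
local 0.00037844894607656077 0.0012611847430937678
```

View pics/side27z.png

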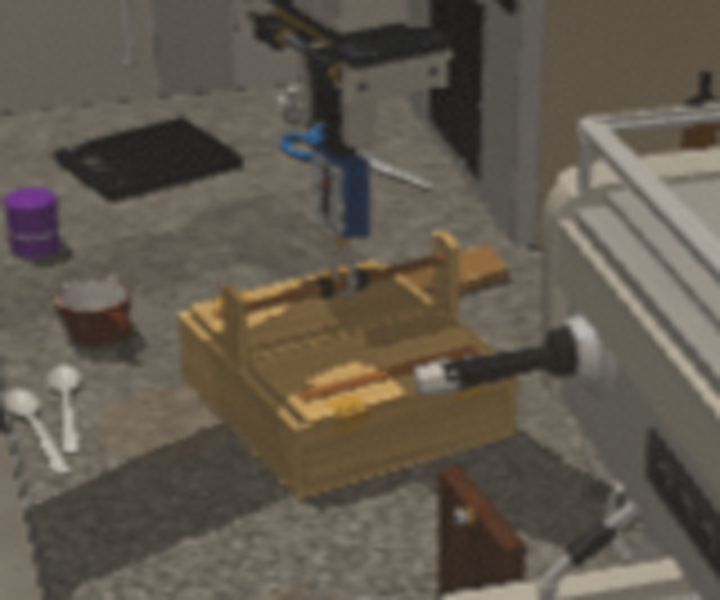

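Emit:
{"api": "step_arm", "payload": {"commands": "0 0 -2 0 0 0; 0 0 -2 0 0 0; 0 0 -2 0 0 0; 0 0 -2 0 0 0; 0 0 0 0 0 0; 0 0 0 0 0 0"}}

```text
t: 45.38
eef_pos: [0.5614, 0.0005, 0.308]
ee_rot: [3.142, -0.0, -2.892]
force: [-0.9, -0.6, -7.8]
width: 0.0433
```

Emit:
{"api": "step_arm", "payload": {"commands": "0 0 -2 0 0 0; 0 0 -2 0 0 0; 0 0 -2 0 0 0; 0 0 -2 0 0 0; 0 0 -2 0 0 0; 0 0 -1 0 0 0; 0 0 0 0 0 0; 0 0 0 0 0 0"}}

```text
t: 46.38
eef_pos: [0.5614, 0.0005, 0.319]
ee_rot: [3.142, -0.0, -2.892]
force: [0.1, -0.1, -7.4]
width: 0.0432
```

```bash
python3 look.py 28 side scene
```

```text
46.375 [5.614e-01 5.000e-04 3.190e-01] [ 3.1416e+00 -1.0000e-04 -2.8917e+00] 0.04322691042019618 [ 0.1 -0.1 -7.4]
local 0.0004849619705611105 0.0011840026128407152
```

View pics/side28z.png

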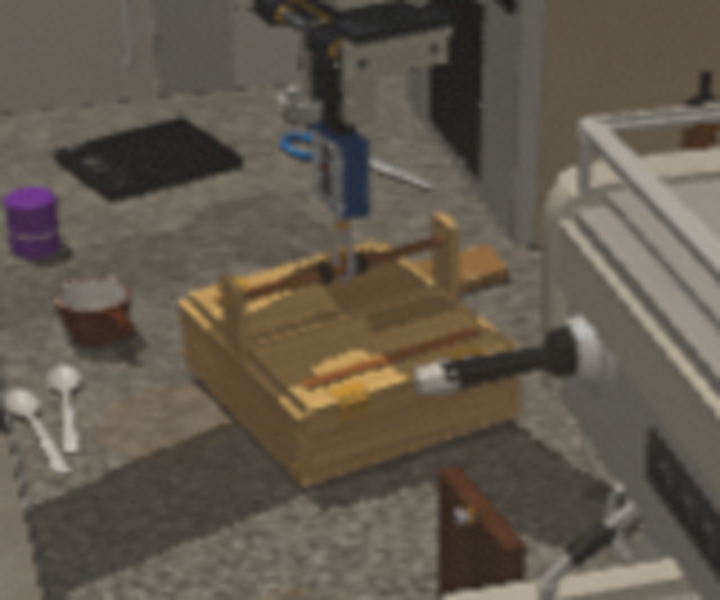

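View pics/scene28z.png

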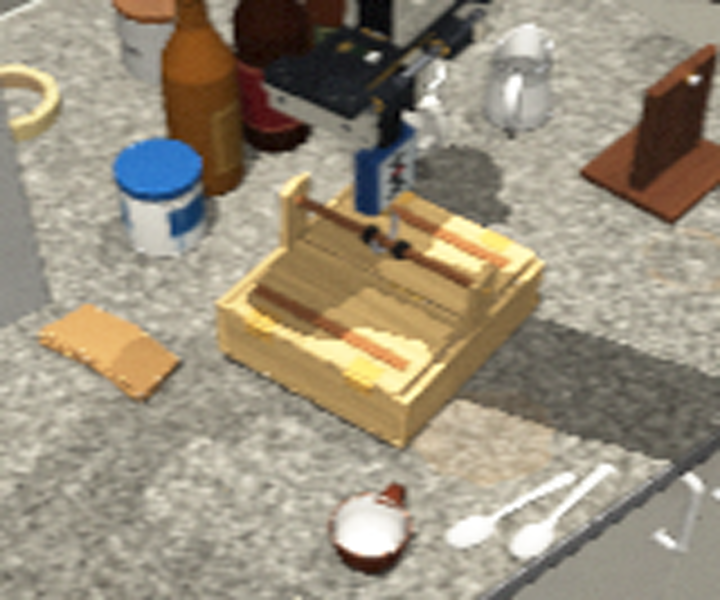

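```bash
python3 - <<'E'
import cv2
for n in ['25','28']:
    i=cv2.imread('pics/side%s.png'%n); a=cv2.resize(i[175:250,210:310],None,fx=7.5,fy=7.5,interpolation=cv2.INTER_CUBIC)
    cv2.imwrite('pics/sdz%s.png'%n,a)
    i=cv2.imread('pics/scene%s.png'%n); a=cv2.resize(i[160:240,220:310],None,fx=7.5,fy=7.5,interpolation=cv2.INTER_CUBIC)
    cv2.imwrite('pics/scz%s.png'%n,a)
E
```

```text
(no output)
```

View pics/sdz28.png

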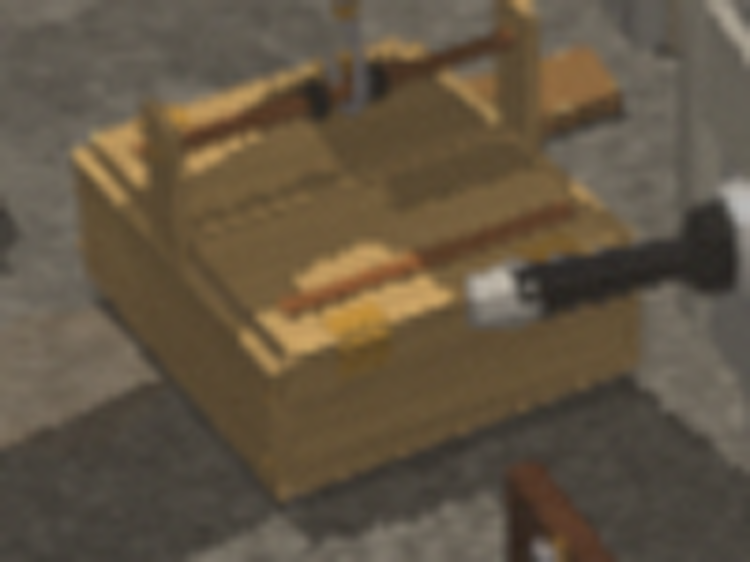

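View pics/scz28.png

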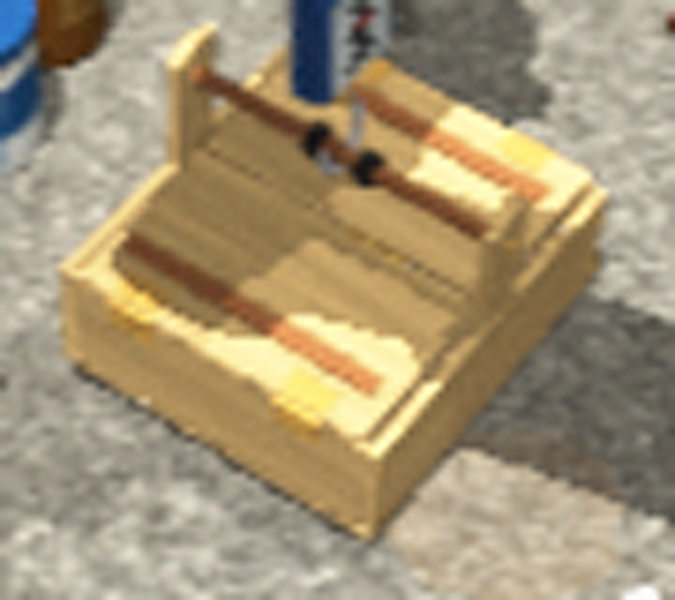

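View pics/sdz25.png

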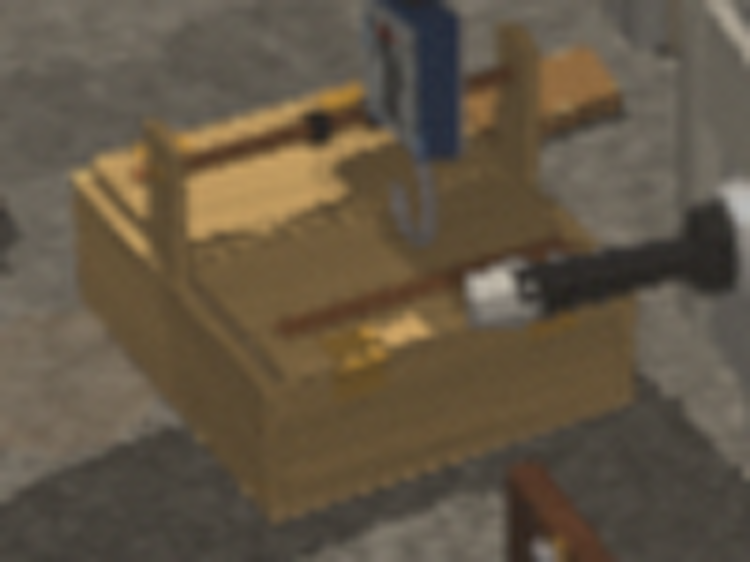

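View pics/scz25.png

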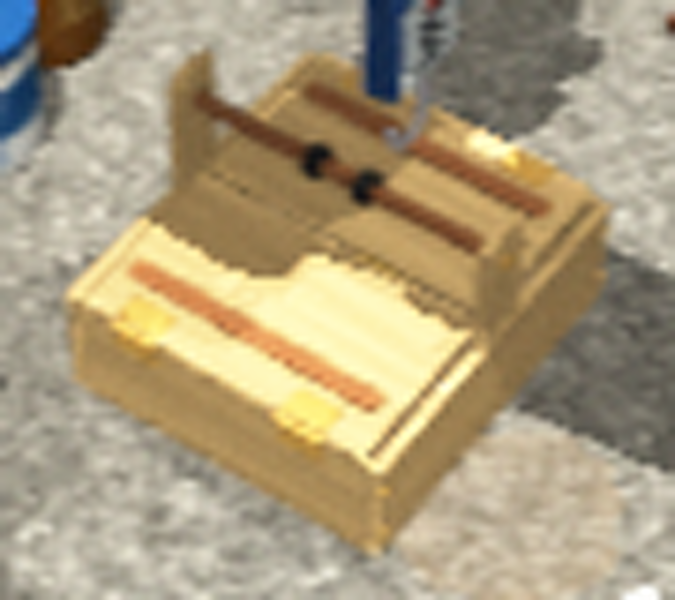

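```bash
cat > fit.py <<'E'
from h import *
from scipy.optimize import least_squares
f=grab_frame('scene');C=cam(f);g=grab_frame('side');S=cam(g)
a,b=.096,.105
M={'mm0':(-a,-b,0),'mm7':(-a,-b,.072),'pm0':(a,-b,0),'mp0':(-a,b,0),'mp7':(-a,b,.072),'pp7':(a,b,.072),'pp0':(a,b,0),'c-':(-.015,0,.128),'c+':(.015,0,.128)}
def fit(sc,sd,kx=7.5,so=(220,160),do=(210,175)):
    def res(x):
        Rm=R.from_rotvec(x[3:]);r=[]
        for c,o,d in((C,so,sc),(S,do,sd)):
            for k,(u,v) in d.items():
                r+=list(proj(c,Rm.apply(M[k])+x[:3])[0]-[o[0]+u/kx,o[1]+v/kx])
        return r
    s=least_squares(res,[.561,-.001,.01,0,0,.25]);x=s.x
    print('rms px',np.sqrt(np.mean(s.fun**2)),'pose',np.round(x,4))
    for k in('mm','mp','pm','pp'):
        p=M.get(k+'0');print(k,np.round(R.from_rotvec(x[3:]).apply(p)+x[:3],4))
E
python3 - <<'E'
from fit import *
fit({'mp0':(376,552),'mp7':(378,472),'pp7':(68,298),'pp0':(78,388),'mm7':(607,210),'mm0':(602,278),'c+':(318,160),'c-':(368,186)},{'mm0':(272,522),'mm7':(272,392),'pm0':(634,400),'mp7':(77,175),'c-':(318,126)})
fit({'mp0':(372,537),'mp7':(372,452),'pp7':(63,272),'pp0':(73,366),'mm7':(604,195),'mm0':(598,265),'c+':(318,138),'c-':(370,166)},{'mm0':(283,500),'mm7':(278,370),'pm0':(638,376),'mp7':(77,152),'c-':(316,98),'c+':(375,78)})
E
```

```text
rms px 0.6435957787251813 pose [ 0.5614 -0.0041 -0.0036 -0.014   0.0055  0.253 ]
mm [ 0.4948 -0.1298 -0.0016]
mp [ 0.4422  0.0735 -0.0043]
pm [ 0.6806 -0.0818 -0.0029]
pp [ 0.6281  0.1215 -0.0057]
rms px 0.7059713288306534 pose [ 0.5643 -0.0023  0.0108  0.0028 -0.0137  0.2556]
mm [ 0.498  -0.1282  0.0094]
mp [0.4449 0.075  0.0096]
pm [ 0.6837 -0.0796  0.012 ]
pp [0.6306 0.1235 0.0123]
```

The caddy hangs nearly level, about 11–18 mm clear at every corner. Now I'll hold it still.

Emit:
{"api": "step_arm", "payload": {"commands": "0 0 0 0 0 0; 0 0 0 0 0 0; 0 0 0 0 0 0; 0 0 0 0 0 0; 0 0 0 0 0 0; 0 0 0 0 0 0; 0 0 0 0 0 0; 0 0 0 0 0 0"}}

```text
t: 47.58
eef_pos: [0.5614, 0.0005, 0.319]
ee_rot: [3.142, -0.0, -2.892]
force: [-0.4, 0.9, -8.2]
width: 0.0432
```

Emit:
{"api": "step_arm", "payload": {"commands": "0 0 0 0 0 0; 0 0 0 0 0 0; 0 0 0 0 0 0; 0 0 0 0 0 0; 0 0 0 0 0 0; 0 0 0 0 0 0; 0 0 0 0 0 0; 0 0 0 0 0 0"}}

```text
t: 48.58
eef_pos: [0.5614, 0.0005, 0.3191]
ee_rot: [3.142, -0.0, -2.892]
force: [-0.4, -0.5, -8.8]
width: 0.0433
```

Emit:
{"api": "step_arm", "payload": {"commands": "0 0 0 0 0 0; 0 0 0 0 0 0; 0 0 0 0 0 0; 0 0 0 0 0 0; 0 0 0 0 0 0; 0 0 0 0 0 0; 0 0 0 0 0 0; 0 0 0 0 0 0"}}

```text
t: 49.58
eef_pos: [0.5614, 0.0005, 0.3191]
ee_rot: [-3.142, -0.0, -2.892]
force: [-0.1, -0.3, -7.8]
width: 0.0434
```

```bash
python3 look.py 29 side scene; python3 - <<'E'
import cv2,numpy as np
for k in('side','scene'):
    a=cv2.imread(f'pics/{k}28.png').astype(int);b=cv2.imread(f'pics/{k}29.png').astype(int);d=np.abs(a-b)[130:250,200:320];print(d.max(),d.mean())
i=cv2.imread('pics/scene29.png');cv2.imwrite('pics/scz29.png',cv2.resize(i[160:240,220:310],None,fx=7.5,fy=7.5,interpolation=cv2.INTER_CUBIC))
E
```

```text
49.575 [5.614e-01 5.000e-04 3.191e-01] [-3.1416 -0.     -2.8917] 0.04335223520030171 [-0.1 -0.3 -7.8]
local 0.0005145915688110331 0.0011767666221781828
31 1.2361805555555556
74 2.3108564814814816
```

View pics/scz29.png

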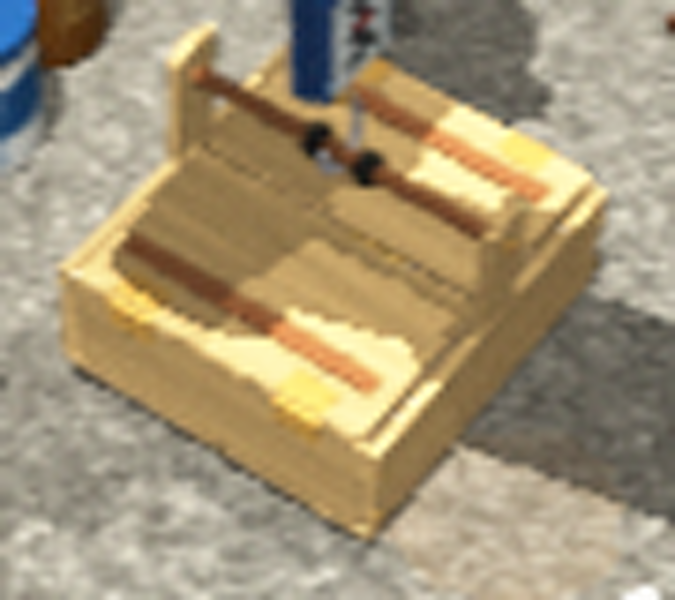

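Emit:
{"api": "step_arm", "payload": {"commands": "0 0 2 0 0 0; 0 0 2 0 0 0; 0 0 2 0 0 0; 0 0 2 0 0 0; 0 0 2 0 0 0; 0 0 2 0 0 0; 0 0 2 0 0 0; 0 0 2 0 0 0"}}

```text
t: 50.68
eef_pos: [0.5615, 0.0005, 0.303]
ee_rot: [-3.142, 0.0, -2.892]
force: [0.5, 0.5, -7.1]
width: 0.0432
```

Emit:
{"api": "step_arm", "payload": {"commands": "0 0 2 0 0 0; 0 0 3 0 0 0; 0 0 4 0 0 0; 0 0 5 0 0 0; 0 0 0 0 0 0"}}

```text
t: 51.3
eef_pos: [0.5613, 0.0003, 0.289]
ee_rot: [-3.141, -0.0, -2.892]
force: [-0.2, 0.1, -2.2]
width: 0.0435
```

Emit:
{"api": "step_arm", "payload": {"commands": "0 0 5 0 0 0; 0 0 6 0 0 0; 0 0 6 0 0 0; 0 0 6 0 0 0; 0 0 2 0 0 0; 0 0 0 0 0 0; 0 0 0 0 0 0"}}

```text
t: 52.18
eef_pos: [0.5616, 0.0005, 0.2643]
ee_rot: [-3.142, 0.0, -2.892]
force: [-0.2, 0.2, -2.0]
width: 0.0435
```

```bash
python3 look.py 30 side scene
```

```text
52.175 [5.616e-01 5.000e-04 2.643e-01] [-3.1415e+00  4.0000e-04 -2.8917e+00] 0.04351077060410804 [-0.2  0.2 -2. ]
local 0.0006590399623885285 0.0011530257308628035
```

View pics/side30z.png

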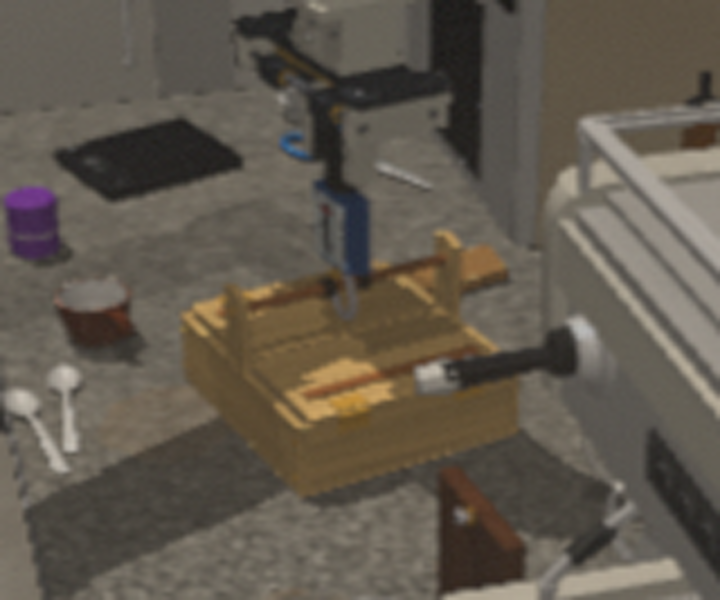

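View pics/scene30z.png

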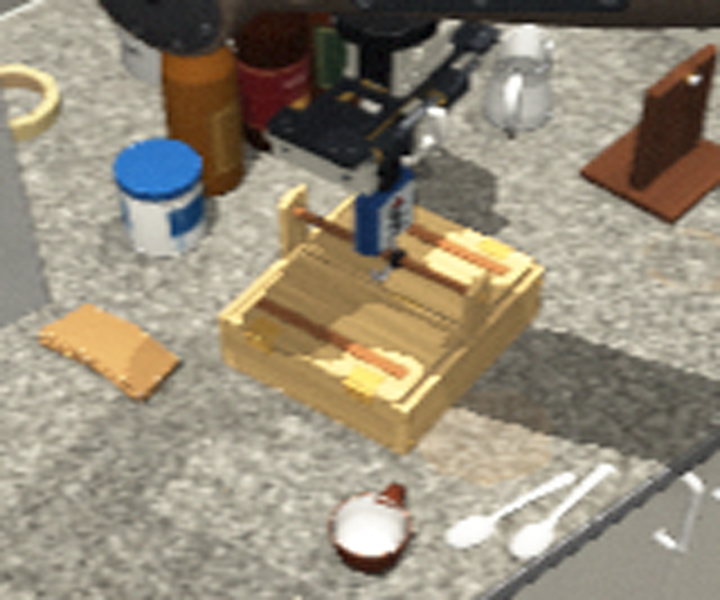

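Caddy is down within a few mm of where it stood. Next I'll back the hook out and lift.

Emit:
{"api": "step_arm", "payload": {"commands": "0 -5 0 0 0 0; 0 -8 0 0 0 0; 0 -12 0 0 0 0; 0 -16 0 0 0 0; 0 -20 0 0 0 0; 0 0 0 0 0 0"}}

```text
t: 53.02
eef_pos: [0.5768, -0.0605, 0.2638]
ee_rot: [-3.141, -0.001, -2.894]
force: [-0.2, 0.0, -1.0]
width: 0.0431
```

Emit:
{"api": "step_arm", "payload": {"commands": "0 0 -20 0 0 0; 0 0 -30 0 0 0; 0 0 -26 0 0 0; 0 0 0 0 0 0; 0 0 0 0 0 0"}}

```text
t: 53.65
eef_pos: [0.576, -0.0586, 0.339]
ee_rot: [3.141, -0.001, -2.892]
force: [-0.3, 0.5, -2.2]
width: 0.0433
```

```bash
python3 look.py 31 wrist
python3 - <<'E'
from plan import *
u=np.array([np.cos(-3.0077),np.sin(-3.0077)])
h=np.array([.5422,-.3555]); t=h+u*.070
print(t)
plan([t[0],t[1],.30],[np.pi,0,-3.0077],n=8)
E
```

```text
53.65 [ 0.576  -0.0586  0.339 ] [ 3.1409e+00 -1.1000e-03 -2.8920e+00] 0.043333189100750166 [-0.3  0.5 -2.2]
local 7.950956727138757e-05 -0.05970008929592816
[ 0.47282652 -0.36484451]
n 8
21.9 -33.9 4.9 0.0001 -0.0002 0.0145; 21.4 -34.2 4.9 0.0001 -0.0002 0.0145; 21 -34.5 4.9 0.0001 -0.0002 0.0145; 20.5 -34.8 4.9 0.0001 -0.0002 0.0145; 19.9 -35.1 4.9 0.0001 -0.0002 0.0145; 19.4 -35.4 4.8 0.0001 -0.0002 0.0145; 18.9 -35.7 4.8 0.0001 -0.0002 0.0145; 18.4 -36 4.8 0.0001 -0.0002 0.0145
```

View pics/wrist31.png

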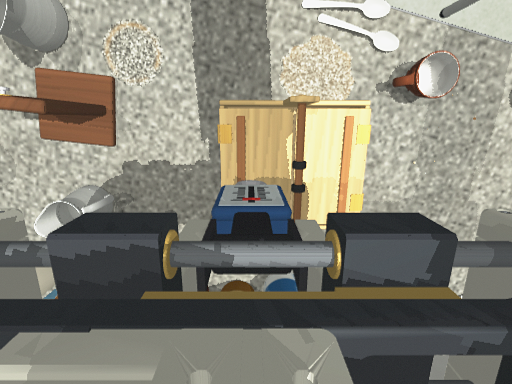

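Emit:
{"api": "step_arm", "payload": {"commands": "22 -34 5 0 0 0.0145; 21 -34 5 0 0 0.0145; 21 -35 5 0 0 0.0145; 21 -35 5 0 0 0.0145; 20 -35 5 0 0 0.0145; 19 -35 5 0 0 0.0145; 19 -36 5 0 0 0.0145; 18 -36 4 0 0 0.0145"}}

```text
t: 54.7
eef_pos: [0.473, -0.3661, 0.2995]
ee_rot: [3.14, -0.002, -3.008]
force: [0.5, 0.7, -1.6]
width: 0.043
```

Emit:
{"api": "step_arm", "payload": {"commands": "0 0 0 0 0 0; 0 0 0 0 0 0; 0 0 0 0 0 0"}}

```text
t: 55.08
eef_pos: [0.4743, -0.3644, 0.3009]
ee_rot: [3.141, -0.0, -3.007]
force: [0.3, 0.1, -0.8]
width: 0.0434
```

```bash
cat > hang.py <<'E'
from h import *
st=get_state();Rt=R.from_euler('xyz',st['ee_rot'])
d=Rt.inv().apply(np.array([.5422,-.3555,.2219])-st['eef_pos'])*1000
print(st['t'],st['eef_pos'],st['ee_rot'],st['force'],'to raised-hang pose in tool mm',np.round(d,1),'dyaw',-3.0077-st['ee_rot'][2])
E
python3 hang.py
```

```text
55.075 [ 0.47427661 -0.36441413  0.30085071] [ 3.14132226e+00 -2.15822622e-04 -3.00673832e+00] [ 0.28052888  0.10735522 -0.77992426] to raised-hang pose in tool mm [-68.5  -0.3  78.9] dyaw -0.0009616773925760214
```

Emit:
{"api": "step_arm", "payload": {"commands": "-14 0 10 0 0 0; -14 0 20 0 0 0; 0 0 25 0 0 0; 0 0 16 0 0 0; 0 0 8 0 0 0; 0 0 0 0 0 0; 0 0 0 0 0 0; 0 0 0 0 0 0"}}

```text
t: 56.08
eef_pos: [0.5021, -0.3616, 0.2229]
ee_rot: [-3.141, 0.001, -3.008]
force: [0.2, 0.5, -2.8]
width: 0.0433
```

```bash
python3 hang.py; python3 look.py 32 side wrist
```

```text
56.075 [ 0.50208048 -0.36159535  0.2229431 ] [-3.14085474e+00  1.30961661e-03 -3.00773848e+00] [ 0.18138185  0.48043457 -2.79858002] to raised-hang pose in tool mm [-40.6   0.7   1.1] dyaw 3.847983406224387e-05
56.075 [ 0.5021 -0.3616  0.2229] [-3.1409e+00  1.3000e-03 -3.0077e+00] 0.04334124091410719 [ 0.2  0.5 -2.8]
local -0.14654167335734686 -0.33494844947954816
```

View pics/wrist32.png

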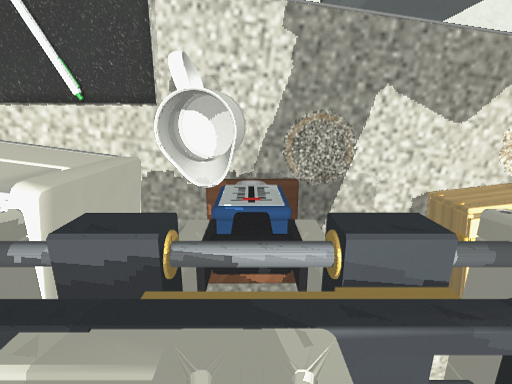

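Emit:
{"api": "step_arm", "payload": {"commands": "-10 0 0.5 0 0 0; -10 0.5 0.5 0 0 0; -5 0 0 0 0 0; 0 0 0 0 0 0; 0 0 0 0 0 0"}}

```text
t: 56.8
eef_pos: [0.5264, -0.3575, 0.2209]
ee_rot: [3.141, -0.0, -3.008]
force: [-0.1, 0.1, -2.1]
width: 0.0431
```

```bash
python3 hang.py
```

```text
56.8 [ 0.52637554 -0.35749903  0.22089111] [ 3.14141362e+00 -3.37057330e-04 -3.00764870e+00] [-0.11617649  0.14444932 -2.09881416] to raised-hang pose in tool mm [-15.9  -0.1  -1. ] dyaw -5.130104333606056e-05
```

Emit:
{"api": "step_arm", "payload": {"commands": "-4 0 -1 0 0 0; -4 0 0 0 0 0; -4 0 0 0 0 0; -2 0 0 0 0 0; -2 0 0 0 0 0; 0 0 0 0 0 0; 0 0 0 0 0 0"}}

```text
t: 57.68
eef_pos: [0.5422, -0.3554, 0.222]
ee_rot: [3.141, -0.0, -3.008]
force: [-0.2, 0.4, -1.6]
width: 0.0435
```

```bash
python3 hang.py
```

```text
57.675 [ 0.54222088 -0.35539844  0.22196406] [ 3.14144476e+00 -1.93581924e-04 -3.00773533e+00] [-0.15910883  0.41331525 -1.62798766] to raised-hang pose in tool mm [ 0.  -0.1  0.1] dyaw 3.5327922845329596e-05
```

Exactly at the take-off pose with no resistance. Pull down 22.5 mm.

Emit:
{"api": "step_arm", "payload": {"commands": "0 0 4 0 0 0; 0 0 4 0 0 0; 0 0 4 0 0 0; 0 0 4 0 0 0; 0 0 4 0 0 0; 0 0 2.5 0 0 0; 0 0 0 0 0 0; 0 0 0 0 0 0"}}

```text
t: 58.68
eef_pos: [0.5424, -0.3554, 0.1996]
ee_rot: [3.142, 0.0, -3.008]
force: [0.4, -0.8, -2.0]
width: 0.0434
```

Emit:
{"api": "step_arm", "payload": {"commands": "0 0 0.7 0 0 0; 0 0 0.5 0 0 0; 0 0 0 0 0 0; 0 0 0 0 0 0"}}

```text
t: 59.18
eef_pos: [0.5425, -0.3555, 0.199]
ee_rot: [-3.141, 0.001, -3.007]
force: [-2.6, 1.1, 4.8]
width: 0.0431
```

Emit:
{"api": "step_arm", "payload": {"commands": "0 0 0 0 0 0; 0 0 0 0 0 0; 0 0 0 0 0 0; 0 0 0 0 0 0", "jaw": 80}}

```text
t: 59.68
eef_pos: [0.5423, -0.3554, 0.1981]
ee_rot: [3.141, -0.0, -3.008]
force: [0.0, -0.8, 0.4]
width: 0.0768
```

Emit:
{"api": "step_arm", "payload": {"commands": "0 0 -10 0 0 0; 0 0 -20 0 0 0; 0 0 -40 0 0 0; 0 0 -40 0 0 0; -20 0 -10 0 0 0; 0 0 0 0 0 0; 0 0 0 0 0 0"}}

```text
t: 60.55
eef_pos: [0.5617, -0.3525, 0.3179]
ee_rot: [3.141, -0.001, -3.008]
force: [-0.5, 0.7, -0.2]
width: 0.0798
```

```bash
python3 look.py 33 side wrist scene;  python3 - <<'E'
import cv2
i=cv2.imread('pics/wrist33.png'); cv2.imwrite('pics/w33z.png',cv2.resize(i[85:235,150:350],None,fx=3.8,fy=3.8,interpolation=cv2.INTER_CUBIC))
i=cv2.imread('pics/side33.png'); cv2.imwrite('pics/sd33.png',cv2.resize(i[110:320,130:400],None,fx=2.8,fy=2.8,interpolation=cv2.INTER_CUBIC))
E
```

```text
60.55 [ 0.5617 -0.3525  0.3179] [ 3.1410e+00 -9.0000e-04 -3.0076e+00] 0.07977312836215088 [-0.5  0.7 -0.2]
local -0.08655989288922317 -0.34092192798772164
```

View pics/w33z.png

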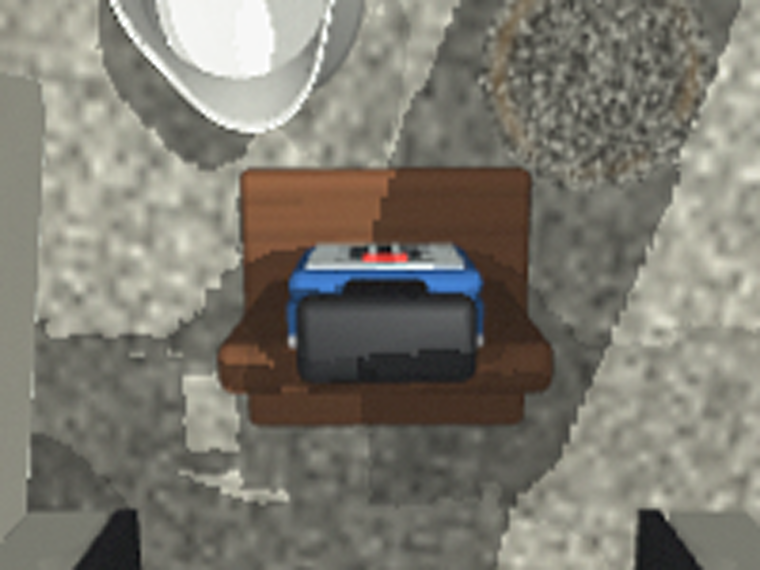

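View pics/sd33.png

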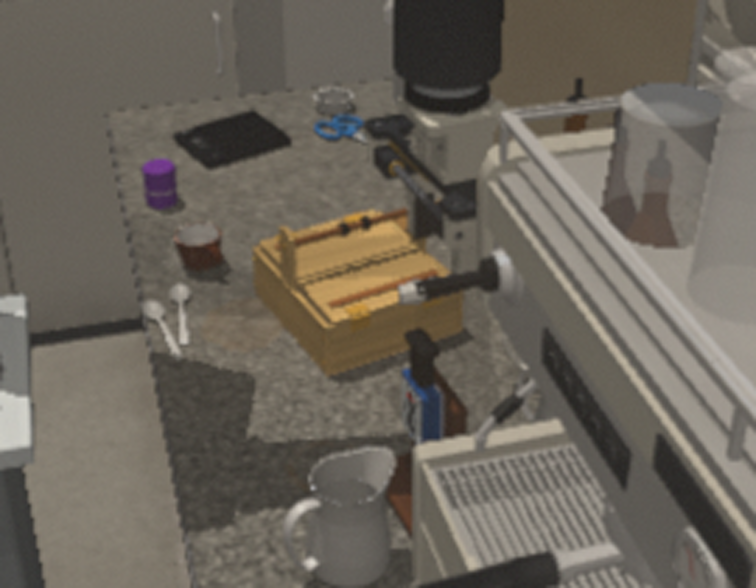

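View pics/scene33.png

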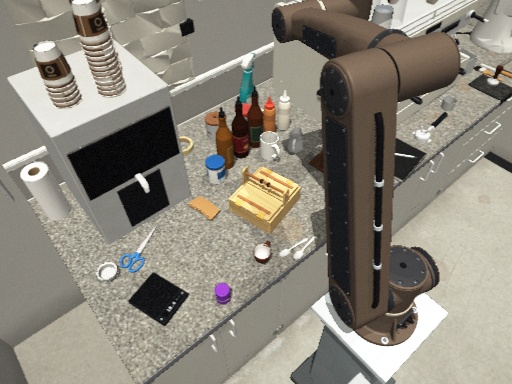

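```bash
python3 - <<'E'
from h import *
print(job_done())
E
```

```text
the job is handed in; nothing more can be done
None
```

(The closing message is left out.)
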